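# Rock a sample cassette into the egg-count reader

### The job

Load the sample cassette into the bay of the bench reader: tip it so that the end without the ridge goes down first under the bridge, push that end back against the sprung plate, then rock the ridged end down behind the low sill until the cassette lies flat on the bay floor, and let go. The reader is delicate, so work by feel and gently, and leave the jar, the measuring cylinder and the vial undisturbed.

Things in the scene. Friction and masses are not known exactly. Their poses are not given: they have to be found in the camera images.
- cassette_center (a point): Centre (half-way up) of the loose sample cassette: white plastic block 80 (x) x 46 (y) x 24 (z) mm, about 0.13 kg, window in its top. x runs from the nose (plain end, -40 mm) to the tail (+40); z up. On the tail's top a ridge runs across the width, 7 mm high, 6 thick (31 to 37 mm from the centre). Best held by its long sides. It starts flat on the pad
- pad: Fixed dark rubber pad on the bench, 170 x 150 x 4 mm, origin at the centre of its underside
- bay_mark (a point): Point fixed on the reader, on the bay's centre line at bay-floor height, 4 mm above the housing's top. z up, x from bridge to sill. The bay unit is clamped on rails up to 12 mm either way along x from its marks: this offset d is not measured and must be felt; the clamp holds. Seated, the cassette is flat on the floor, centred d from here, its x along this x. Over 30 N on the reader damages it
- sill_mark (a point): Where the top inner edge of the sill would be if d were 0; the real one is d further along x. The sill is 8 mm high above the bay floor, 9 thick (to +x). Low cheeks, 8 high and 49 mm apart, guide the tail from 14 mm before the sill up to it; between them and the bridge the bay's sides are open for fingers. Axes as bay_mark
- bridge_mark (a point): Where the lower edge of the bridge would be if d were 0 (the real one is d further along x). 75 mm from the sill, so the cassette cannot go in flat. The bridge is 6 mm thick, its underside 28 mm above the bay floor; it reaches 23 mm to -x, on pillars 49 mm apart whose mouth flares over 12 mm towards +x. Axes as bay_mark
- plate_mark (a point): Where the middle of the sprung steel plate's face would be if d were 0 (the real one is d further along x), 1.5 mm inside the bridge edge. The plate is 40 mm wide, its top 24 mm above the bay floor. It yields to -x by at most 9.5 mm, with 3 N at first plus 0.6 N per mm; seated, it holds the cassette's tail against the sill, the nose 5 mm under the bridge. Axes as bay_mark
- reader: The reader: fixed grey housing 240 x 180 x 50 mm, bay unit on top; origin at the centre of its underside, 54 mm below bay_mark, same axes
- sieve_jar: Bystander: clear jar with a blue sieve collar, 92 mm across, 131 mm tall, origin at the centre of its underside; leave it alone
- measuring_cylinder: Bystander: glass measuring cylinder on a round foot of 60 mm, 158 mm tall, origin at the centre of its underside; leave it alone
- vial: Bystander: small capped vial, 32 mm across, 60 mm tall, origin at the centre of its underside; leave it alone
There are look-alikes about, which are no part of the job. What is shaped like the part that bears cassette_center but orange is not meant.

How it is judged:
By the outcome, as a careful person would: the job done as asked, in the order asked, and still so for the second after the job is handed in, with the robot touching nothing.
It also fails if it takes over 48 s, if anything falls off the work surface, if the arm or the gripper's body presses on something with over 40 N, if the wrist force passes 120 N, or if a joint passes its speed limit or range.

### The arm

A 6-joint arm with a two-finger parallel gripper is mounted at the origin on the work surface. World frame = base frame: x ahead of the robot, y to its left, z up, the work surface at z = 0. Lengths are in m, angles in rad, forces in N, time in s.
With the tool pointing down it reaches from about 0.35 to 0.875 m from the base axis. Payload 4.2 kg.
Tool frame: the origin (TCP) lies midway between the tips of the shut fingers; the grasp point (between the pads) lies 19 mm behind it; x points along the fingers, z is the direction in which the jaws open and shut, and the axes are right-handed (so a half turn about x gives the same grasp; the last joint's range is limited). The gripper opens to 85 mm and grips with 20 to 120 N. Pads are 22 mm wide; open, the fingers measure 114 mm over their backs; the gripper's body (76 mm by 85 mm) begins 54 mm behind the grasp point. The pads swing forward as they close: fully open they stand 13 mm farther back than shut.
Start: joints at [-1.074, 0.385, 0.008, 0, -1.194, -0.259], TCP at [0.147, -0.607, 0.231] pointing down, gripper open.
Joint ranges: [-3.14, 3.14], [-1.21, 2.06], [-1.07, 1.41], [-3.16, 2.05], [-2.99, -0.16], [-3.1, 3.1]. Speed limits (rad/s): [2.79, 2.79, 3.14, 3.14, 3.14, 3.14].

### API

Orientations are given as a unit quaternion [x, y, z, w].
In Python, from station import * gives the robot as it stands.
- The arm moves only by the tool jog_arm, never from a script. Its argument "steps" is a list of rows, each an object of numbers: "dx", "dy", "dz": the shift along the world's x, y, z in units of 30 mm (1.0 is 30 mm); "wx", "wy", "wz": the turn, a rotation vector about the world's x, y, z in units of 5 degrees (1.0 is 5 degrees); "grip": the opening, from -1 (shut) to 1 (fully open). In form: [{"dx": .., "dy": .., "dz": .., "wx": .., "wy": .., "wz": .., "grip": ..}, ...]. A call has 1 to 8 rows; each row is the pose to reach, as a shift and turn from the pose measured when the call began; what a row does not reach only later rows make up. A row lasts 1/12 s, in which the tool goes at most 41.7 mm and 7.16 degrees, less where a joint would pass 70% of its speed; a pose out of reach is approached as far as the arm can. A call with a gripper value outside its range is refused whole. The fingers move at their own pace and stop on an object; the grip force is fixed at half the most. Time passes only in rows, so rows that repeat a pose let the fingers close. It gives the time, the measured TCP pose, the force and the opening at its end, in the units of the state.
- state(): the state, without advancing time (a new reading comes with each control period).
- get_image(name): name is "scene" or "side" or "wrist"; returns (picture, depth): 480x640x3 uint8, red, green, blue; 480x640 float32, m along the optical axis (not along the pixel's ray), 0 where there is no reading.
- camera_params(name): a dict with "fx", "fy", "cx", "cy" (pixels), "rvec" (rotation vector, rad) and "tvec" (3), from world to camera coordinates, as OpenCV has them. Camera axes: x right, y down, z forward; pixel columns grow to the right and rows downward; lengths in m; the calibration is good to about 2 mm. A picture is of the moment at which its call begins: read the wrist's pose just before it. camera_params takes no time and is no camera call; for the wrist camera it gives the pose at the moment of the call.
- close_job(): hands the job in, once; it reports no verdict.
The state is a dict: "time_s": time; "joint_positions": joint angles; "qd": joint speeds; "tau": joint torques, N m; "tcp_pos": TCP position; "orientation": TCP orientation; "wrist_force": force on the tool from outside, world axes, zero at the start; "wrist_torque": the same for the moment, N m; "finger_gap": finger opening in m.
Only numpy, scipy, OpenCV 4.12 (cv2) and the standard library are available. Lean on these libraries where they do the work, as an engineer would, in place of code of your own. Each camera call takes 0.05 s, during which the arm holds its last target.

## Working session

There is one attempt and no reset: what is moved stays moved. The work goes in short steps, Python scripts to look and compute and a tool call to move; the robot and the scene stay as the last step left them, time stands still between calls to the robot, and variables do not carry over. Pictures are saved under pics/ and viewed, and the job is handed in when it is done.

Besides the shell and the picture viewer there is one more tool, called after "Emit:" in YAML: its name, and indented under it one key for each argument. jog_arm: Moves the arm, as the interface text tells. Its arguments: {"type":"object","properties":{"steps":{"type":"array"}},"required":["steps"]}

```bash
ls; mkdir -p pics; python3 - <<'E'
from station import *
import cv2
s=state();print(s)
for n in ["scene","side","wrist"]:
    p,d=get_image(n);cv2.imwrite(f"pics/{n}0.png",p[:,:,::-1])
    import numpy as np
    np.savez(f"{n}0.npz",p=p,d=d,**{k:np.array(v) for k,v in camera_params(n).items()})
    print(n,camera_params(n))
E
```

```text
pics
{'time_s': 0.0, 'joint_positions': array([-1.07441534e+00,  3.85551410e-01,  6.63258496e-03, -5.06528366e-04,
       -1.19399657e+00, -2.58595991e-01]), 'qd': array([ 0.00218812, -0.00026462,  0.00103777,  0.00180398,  0.00137211,
       -0.00121998]), 'tau': array([-1.28278302e-04, -3.92292953e+01,  1.88393033e+01,  4.18601900e+00,
       -4.74112312e-03,  7.95604734e-06]), 'tcp_pos': array([ 0.14710062, -0.60684359,  0.23022622]), 'orientation': array([-0.55511372,  0.43676568,  0.55635713,  0.43766567]), 'wrist_force': array([-0.17185259,  0.15664148, -0.12287905]), 'wrist_torque': array([ 0.01443526, -0.02790029, -0.00678477]), 'finger_gap': 0.08575572704277566}
scene {'fx': 487.29814757782907, 'fy': 487.29814757782907, 'cx': 325.66306787523826, 'cy': 235.1182701140618, 'rvec': array([ 2.22345307,  1.41171406, -0.42736964]), 'tvec': array([-0.2493819 , -0.39872412,  1.60364045])}
side {'fx': 442.80493798324335, 'fy': 442.80493798324335, 'cx': 314.16304355109185, 'cy': 244.67998589141496, 'rvec': array([ 2.38540138, -0.03568263,  0.03741974]), 'tvec': array([-0.55448271,  0.07908922,  0.97593901])}
wrist {'fx': 355.25505403041376, 'fy': 355.25505403041376, 'cx': 324.5156226357615, 'cy': 238.09615368371982, 'rvec': array([-1.82615034, -2.32198103, -0.32458655]), 'tvec': array([ 0.62428169, -0.03584046,  0.37865365])}
```

View pics/scene0.png

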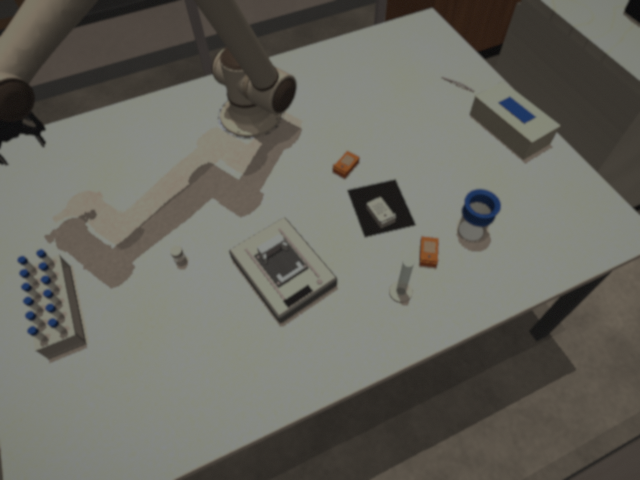

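View pics/side0.png

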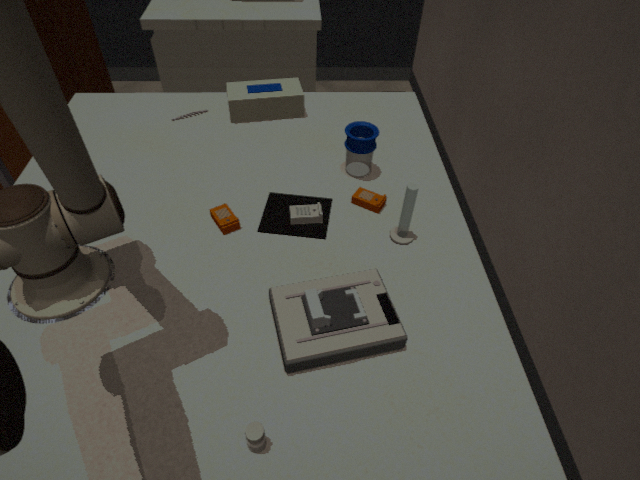

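View pics/wrist0.png

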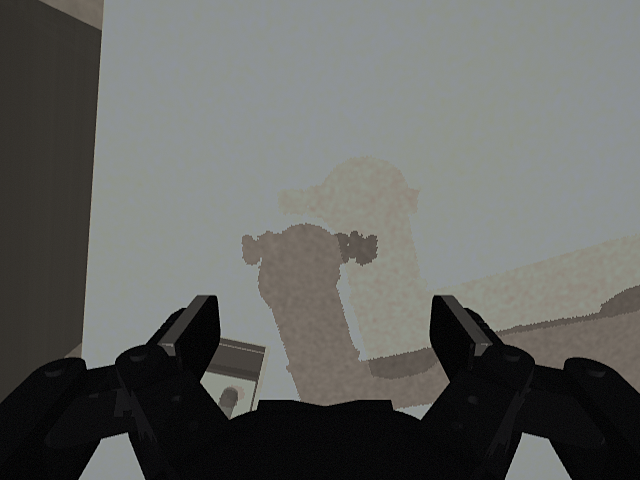

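The scene view shows the reader around (283,267), the pad at (381,207) with the white cassette on it, orange look-alikes at (346,164) and (429,250), the jar at (480,210), the cylinder at (403,280) and the vial at (178,255). I'll zoom in next.

```bash
cat > h.py <<'E'
import numpy as np,cv2
from scipy.spatial.transform import Rotation as R
def load(n):
    z=np.load(n);return z
def world(z,pix=None):
    d=z['d'];v,u=np.mgrid[0:480,0:640]
    X=np.stack([(u-z['cx'])/z['fx']*d,(v-z['cy'])/z['fy']*d,d],-1)
    Rm=cv2.Rodrigues(z['rvec'])[0]
    return (X-z['tvec'])@Rm   # R^T (X-t)
def snap(name,tag):
    from station import get_image,camera_params
    c=camera_params(name);p,d=get_image(name)
    cv2.imwrite(f"pics/{tag}.png",p[:,:,::-1])
    np.savez(f"{tag}.npz",p=p,d=d,**{k:np.array(v) for k,v in c.items()})
def crop(tag,u0,u1,v0,v1,s,out):
    p=cv2.imread(f"pics/{tag}.png")[v0:v1,u0:u1]
    cv2.imwrite(f"pics/{out}.png",cv2.resize(p,None,fx=s,fy=s,interpolation=cv2.INTER_CUBIC))
E
python3 - <<'E'
from h import *
crop("side0",255,425,180,380,3,"c1")
crop("scene0",220,420,150,325,4,"c2")
for n in ["scene0","side0"]:
    z=load(n+".npz");W=world(z)
    pts={"scene0":[(245,255),(285,225),(330,275),(285,310),(270,246),(380,210),(362,190)],"side0":[(280,300),(375,278),(400,330),(290,350),(318,300),(305,214),(272,225)]}[n]
    for u,v in pts: print(n,u,v,W[v,u].round(4))
E
```

```text
scene0 245 255 [ 0.5311 -0.2012  0.049 ]
scene0 285 225 [ 0.4907 -0.0728  0.0513]
scene0 330 275 [ 0.6785 -0.0285  0.0511]
scene0 285 310 [ 0.7163 -0.1662  0.0471]
scene0 270 246 [ 0.5553 -0.1374  0.0845]
scene0 380 210 [0.5409 0.1903 0.0256]
scene0 362 190 [0.4411 0.1869 0.0021]
side0 280 300 [ 0.4818 -0.1013  0.0504]
side0 375 278 [ 0.681  -0.0466  0.0472]
side0 400 330 [ 0.7111 -0.1779  0.0515]
side0 290 350 [ 0.5019 -0.2133  0.0486]
side0 318 300 [ 0.556  -0.1309  0.0884]
side0 305 214 [0.5381 0.1737 0.0297]
side0 272 225 [0.4557 0.1641 0.0027]
```

View pics/c1.png

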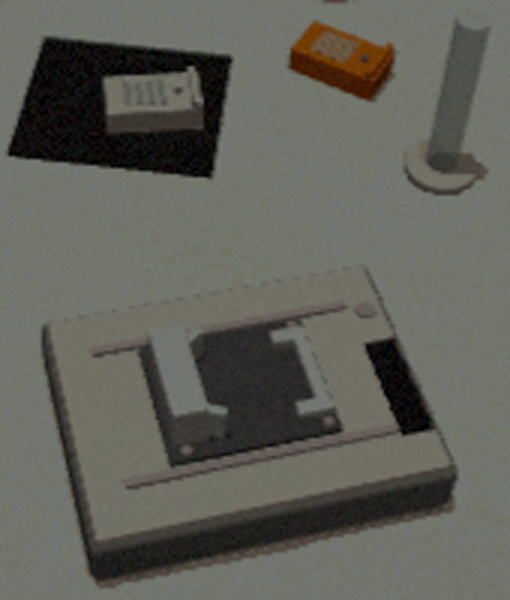

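View pics/c2.png

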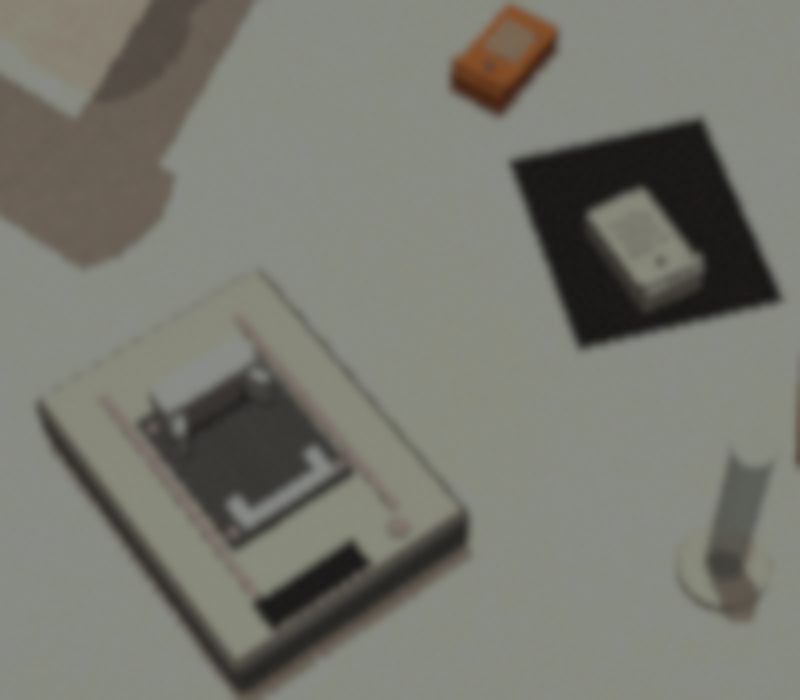

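```bash
python3 - <<'E'
from h import *
from station import state
s=state();print(R.from_quat(s['orientation']).as_matrix().round(3))
def rect(P):
    r=cv2.minAreaRect((P[:,:2]*1000).astype(np.float32));return r
for n in ["scene0","side0"]:
    z=load(n+".npz");W=world(z);p=z['p'].astype(int)
    x,y,h=W[...,0],W[...,1],W[...,2]
    m=(abs(x-.6)<.17)&(abs(y+.12)<.15)&(h>.042)&(z['d']>0)
    m=cv2.morphologyEx(m.astype(np.uint8),cv2.MORPH_OPEN,np.ones((3,3)))>0
    print(n,"reader",rect(W[m]), np.median(h[m&(h<.056)]))
    m=(abs(x-.545)<.07)&(abs(y-.185)<.06)&(h>.018)&(z['d']>0)
    m=cv2.morphologyEx(m.astype(np.uint8),cv2.MORPH_OPEN,np.ones((2,2)))>0
    print(n,"cas",rect(W[m]),np.median(h[m]),m.sum())
    # bridge
    m=(abs(x-.6)<.09)&(abs(y+.12)<.06)&(h>.075)
    print("bridge",rect(W[m]),np.median(h[m]),m.sum())
E
```

```text
[[-0.    -0.972 -0.235]
 [ 0.002 -0.235  0.972]
 [-1.     0.     0.002]]
scene0 reader ((594.0914306640625, -126.31513214111328), (238.814453125, 178.5099639892578), 11.939217567443848) 0.049769906082661144
scene0 cas ((863.231201171875, -7.37420654296875), (82.20867156982422, 850.283447265625), 57.532081604003906) 0.027502068459165058 440
bridge ((555.583740234375, -133.68475341796875), (37.69166564941406, 69.8108139038086), 12.733291625976562) 0.08630492787757174 289
side0 reader ((591.4710693359375, -128.99493408203125), (238.7694091796875, 176.5218048095703), 11.561783790588379) 0.05007995227541846
side0 cas ((542.6806640625, -196.42413330078125), (870.2470092773438, 81.59868621826172), 89.75629425048828) 0.02746556941082447 488
bridge ((553.7900390625, -134.72634887695312), (35.79925537109375, 71.64419555664062), 10.667222023010254) 0.08716241394388205 479
```

```bash
python3 - <<'E'
from h import *
for n in ["scene0","side0"]:
    z=load(n+".npz");W=world(z);p=z['p'].astype(int)
    x,y,h=W[...,0],W[...,1],W[...,2]
    m=(abs(x-.545)<.07)&(abs(y-.185)<.06)&(h>.02)&(z['d']>0)
    P=W[m]; r=cv2.minAreaRect((P[:,:2]*1000).astype(np.float32));print(n,r,len(P))
    P=W[m&(h>.031)];print("ridge",P.mean(0),len(P))
    m=(abs(x-.545)<.07)&(abs(y-.185)<.06)&(h>.02)&(h<.031); P=W[m]
E
```

```text
scene0 ((544.495361328125, 190.2863006591797), (84.02102661132812, 48.06483459472656), 2.4118008613586426) 430
ridge [0.56217155 0.18877707 0.03333072] 65
side0 ((541.0247192382812, 188.08480834960938), (79.82219696044922, 49.525360107421875), 4.825182914733887) 471
ridge [0.5698593  0.18899653 0.03391281] 38
```

Emit:
jog_arm:
  steps:
    - {"dx":1.3,"dy":2.5,"dz":0.7}
    - {"dx":2.7,"dy":5,"dz":0.7}
    - {"dx":4.0,"dy":7.5,"dz":0.7}
    - {"dx":5.3,"dy":10,"dz":0.7}
    - {"dx":6.6,"dy":12.5,"dz":0.7}
    - {"dx":7.9,"dy":15,"dz":0.7}
    - {"dx":9.2,"dy":17.5,"dz":0.7}
    - {"dx":10.5,"dy":20,"dz":0.7}

```text
validation failed for argument at $.st...
```

Emit:
jog_arm:
  steps:
    - {"dx":0.5,"dy":1.0,"dz":0.3,"wx":0.0,"wy":0.0,"wz":0.0,"grip":1.0}

```text
time_s: 0.23
tcp_pos: [0.1606, -0.5787, 0.236]
orientation: [-0.553, 0.438, 0.557, 0.439]
wrist_force: [1.9, -1.1, 0.5]
finger_gap: 0.0855
```

Emit:
jog_arm:
  steps:
    - {"dx":0.6,"dy":1.2,"dz":0.5,"wx":0,"wy":0,"wz":0,"grip":1}
    - {"dx":1.2,"dy":2.4,"dz":0.5,"wx":0,"wy":0,"wz":0,"grip":1}
    - {"dx":1.8,"dy":3.6,"dz":0.5,"wx":0,"wy":0,"wz":0,"grip":1}
    - {"dx":2.4,"dy":4.8,"dz":0.5,"wx":0,"wy":0,"wz":0,"grip":1}
    - {"dx":3.0,"dy":6.0,"dz":0.5,"wx":0,"wy":0,"wz":0,"grip":1}
    - {"dx":3.6,"dy":7.2,"dz":0.5,"wx":0,"wy":0,"wz":0,"grip":1}
    - {"dx":4.2,"dy":8.4,"dz":0.5,"wx":0,"wy":0,"wz":0,"grip":1}
    - {"dx":4.8,"dy":9.6,"dz":0.5,"wx":0,"wy":0,"wz":0,"grip":1}

```text
time_s: 0.9
tcp_pos: [0.3047, -0.2888, 0.251]
orientation: [-0.553, 0.438, 0.557, 0.439]
wrist_force: [1.8, -0.5, -0.5]
finger_gap: 0.0853
```

Emit:
jog_arm:
  steps:
    - {"dx":0.9,"dy":0.8,"dz":0.2,"wx":0,"wy":0,"wz":0,"grip":1}
    - {"dx":1.8,"dy":1.6,"dz":0.4,"wx":0,"wy":0,"wz":0,"grip":1}
    - {"dx":2.7,"dy":2.4,"dz":0.6,"wx":0,"wy":0,"wz":0,"grip":1}
    - {"dx":3.6,"dy":3.2,"dz":0.8,"wx":0,"wy":0,"wz":0,"grip":1}
    - {"dx":4.5,"dy":4.0,"dz":1,"wx":0,"wy":0,"wz":0,"grip":1}
    - {"dx":5.4,"dy":4.8,"dz":1,"wx":0,"wy":0,"wz":0,"grip":1}
    - {"dx":6.3,"dy":5.6,"dz":1,"wx":0,"wy":0,"wz":0,"grip":1}
    - {"dx":6.3,"dy":5.6,"dz":1,"wx":0,"wy":0,"wz":0,"grip":1}

```text
time_s: 1.57
tcp_pos: [0.4975, -0.1175, 0.2801]
orientation: [-0.554, 0.436, 0.558, 0.438]
wrist_force: [-0.7, -0.2, -0.2]
finger_gap: 0.0852
```

```bash
python3 - <<'E'
from h import *
from station import *
snap("wrist","w1")
c=camera_params("wrist");Rm=cv2.Rodrigues(c['rvec'])[0];print(-Rm.T@c['tvec'],Rm.round(3),state()['tcp_pos'])
E
```

```text
[ 0.42909447 -0.13570298  0.42296635] [[-0.235  0.972  0.006]
 [ 0.936  0.224  0.27 ]
 [ 0.262  0.069 -0.963]] [ 0.4953721  -0.11880022  0.27999165]
```

View pics/w1.png

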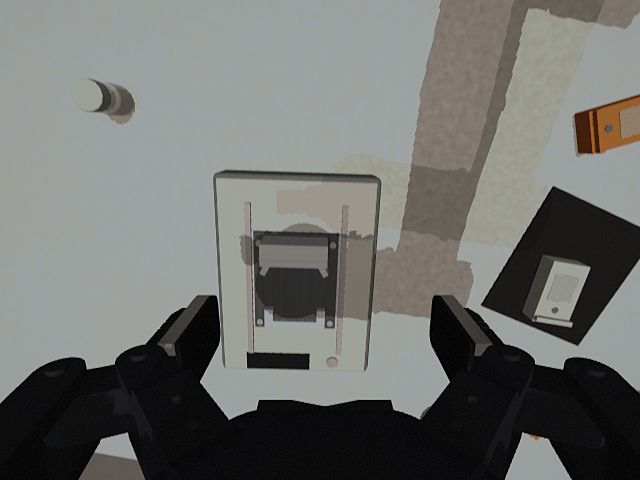

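The wrist view shows the reader at x 215–380, y 172–370: bridge at y≈255, sill at y≈318. The cassette is at (562,288), with its ridge at the lower end (550,320).

```bash
python3 - <<'E'
from h import *
z=load("w1.npz");W=world(z)
x,y,h=W[...,0],W[...,1],W[...,2]
def rect(m): 
    P=(W[m][:,:2]*1000).astype(np.float32);return cv2.minAreaRect(P),len(P)
m=(abs(x-.6)<.17)&(abs(y+.12)<.15)&(h>.04)&(h<.12);m=cv2.morphologyEx(m.astype(np.uint8),cv2.MORPH_OPEN,np.ones((3,3)))>0
v,u=np.nonzero(m);print(u.min(),u.max(),v.min(),v.max());print("reader",rect(m),np.median(h[m&(h<.056)]))
m=(abs(x-.6)<.09)&(abs(y+.12)<.06)&(h>.078)&(h<.1);print("bridge",rect(m),np.median(h[m]))
m=(abs(x-.545)<.07)&(abs(y-.185)<.06)&(h>.018)&(h<.06);print("cas",rect(m))
m2=m&(h>.0315);print("ridge",rect(m2),W[m2].mean(0))
m=(abs(x-.545)<.13)&(abs(y-.185)<.12)&(z['p'].sum(-1)<110)&(h<.02);print(rect(m),np.median(h[m]))
crop("w1",205,395,160,380,3,"c3")
E
```

```text
214 380 173 371
reader (((591.0016479492188, -127.3480453491211), (237.27426147460938, 180.01502990722656), 11.747872352600098), 30360) 0.05062958565424888
bridge (((555.2682495117188, -134.58343505859375), (36.6471061706543, 71.05296325683594), 11.493414878845215), 1821) 0.08810568829161484
cas (((541.6409301757812, 189.8243865966797), (79.82807159423828, 49.80933380126953), 3.7493979930877686), 2700)
ridge (((575.8267822265625, 191.51060485839844), (6.490940093994141, 47.14125442504883), 3.3486506938934326), 207) [0.57534791 0.19016235 0.03474331]
(((515.9071044921875, 203.28543090820312), (150.68588256835938, 168.01292419433594), 80.35479736328125), 11131) 0.0042114358049986905
```

View pics/c3.png

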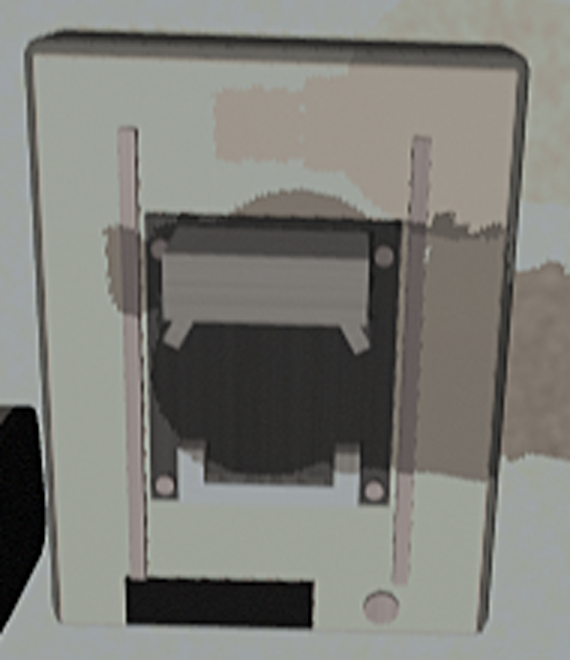

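```bash
python3 - <<'E'
from h import *
a=np.radians(11.7);c=np.array([.5922,-.1275])
for n in ["w1","side0","scene0"]:
    z=load(n+".npz");W=world(z)
    q=W[...,:2]-c; X=(q@[np.cos(a),np.sin(a)])*1000; Y=(q@[-np.sin(a),np.cos(a)])*1000;H=W[...,2]*1000
    print(n)
    for lo,hi in [(-15,15),(20,29),(-29,-20),(-38,-32),(32,38)]:
        m=(Y>lo)&(Y<hi)&(abs(X)<75)&(z['d']>0)
        print((lo,hi),[f"{int(b)}:{np.median(H[m&(X>=b)&(X<b+3)]):.0f}" for b in range(-70,72,3) if (m&(X>=b)&(X<b+3)).sum()>1])
    for nm,mm in [("brY",(H>80)&(abs(X)<70)),("sillY",(H>58.5)&(H<68)&(X>20)&(X<70))]:
        mm&=(abs(Y)<60); print(nm,np.percentile(Y[mm],[1,50,99]).round(1),np.percentile(X[mm],[1,50,99]).round(1),mm.sum())
E
```

```text
w1
(-15, 15) ['-70:50', '-67:50', '-64:50', '-61:52', '-58:68', '-55:88', '-52:88', '-49:88', '-46:88', '-43:88', '-40:88', '-37:88', '-34:88', '-22:55', '-19:54', '-16:54', '-13:54', '-10:54', '-7:54', '-4:54', '-1:54', '2:54', '5:54', '8:54', '11:54', '14:54', '17:54', '20:54', '23:55', '26:54', '29:54', '32:54', '35:54', '38:54', '41:58', '44:63', '47:62', '50:62', '56:51', '59:50', '62:50', '65:50', '68:50', '71:50']
(20, 29) ['-70:51', '-67:51', '-64:51', '-61:52', '-58:70', '-55:88', '-52:88', '-49:88', '-46:88', '-43:88', '-40:88', '-37:88', '-34:88', '-31:80', '-28:80', '-25:81', '-22:54', '-19:54', '-16:54', '-13:54', '-10:54', '-7:54', '-4:54', '-1:55', '2:54', '5:55', '8:54', '11:54', '14:54', '17:54', '20:54', '23:54', '26:55', '29:55', '32:55', '35:55', '38:55', '41:60', '44:62', '47:62', '50:62', '59:51', '62:51', '65:51', '68:51', '71:50']
(-29, -20) ['-70:50', '-67:50', '-64:51', '-61:51', '-58:68', '-55:88', '-52:88', '-49:89', '-46:88', '-43:88', '-40:88', '-37:88', '-34:88', '-31:80', '-28:80', '-25:81', '-22:55', '-19:54', '-16:54', '-13:54', '-10:55', '-7:54', '-
[... 4734 characters left out ...]
64:50', '-58:54', '-55:55', '-52:68', '-49:59', '-46:56', '-43:62', '-40:58', '-37:60', '-34:75', '-31:54', '-28:55', '-25:58', '-22:56', '-19:52', '-16:52', '-13:53', '-10:55', '-7:53', '-1:52', '5:54', '8:56', '11:54', '14:53', '17:52', '23:54', '26:55', '29:54', '32:57', '35:56', '38:52', '41:56', '44:55', '47:55', '50:53', '53:51', '56:48', '59:47', '62:48', '65:49', '68:49']
(32, 38) ['-52:86', '-43:85', '-34:88', '-31:81', '-22:67', '-19:65', '-16:54', '-13:54', '-7:54', '-4:53', '2:52', '8:53', '14:54', '17:53', '23:55', '35:59', '38:62', '44:60', '50:56', '53:49', '62:49', '65:49', '68:50']
brY [-32.8   1.   35.3] [-55.1 -40.9 -22.4] 255
sillY [-32.2   2.4  35.3] [29.  46.7 53.8] 131
```

Emit:
jog_arm:
  steps:
    - {"dx":0.21,"dy":1.29,"dz":0,"wx":0,"wy":0,"wz":-0.25,"grip":1}
    - {"dx":0.42,"dy":2.58,"dz":0,"wx":0,"wy":0,"wz":-0.5,"grip":1}
    - {"dx":0.63,"dy":3.87,"dz":0,"wx":0,"wy":0,"wz":-0.75,"grip":1}
    - {"dx":0.84,"dy":5.16,"dz":0,"wx":0,"wy":0,"wz":-1.0,"grip":1}
    - {"dx":1.05,"dy":6.45,"dz":0,"wx":0,"wy":0,"wz":-1.25,"grip":1}
    - {"dx":1.26,"dy":7.74,"dz":0,"wx":0,"wy":0,"wz":-1.5,"grip":1}
    - {"dx":1.48,"dy":9.03,"dz":0,"wx":0,"wy":0,"wz":-1.75,"grip":1}
    - {"dx":1.69,"dy":10.29,"dz":0,"wx":0,"wy":0,"wz":-2.0,"grip":1}

```text
time_s: 2.28
tcp_pos: [0.5456, 0.1908, 0.2801]
orientation: [-0.512, 0.484, 0.517, 0.485]
wrist_force: [1.5, -1.3, 0.7]
finger_gap: 0.0855
```

Emit:
jog_arm:
  steps:
    - {"dx":0,"dy":0,"dz":-1,"wx":0,"wy":0,"wz":0,"grip":1}
    - {"dx":0,"dy":0,"dz":-2,"wx":0,"wy":0,"wz":0,"grip":1}
    - {"dx":0,"dy":0,"dz":-3,"wx":0,"wy":0,"wz":0,"grip":1}
    - {"dx":0,"dy":0,"dz":-3.3,"wx":0,"wy":0,"wz":0,"grip":1}
    - {"dx":0,"dy":0,"dz":-3.3,"wx":0,"wy":0,"wz":0,"grip":1}

```text
time_s: 2.7
tcp_pos: [0.5439, 0.1892, 0.1784]
orientation: [-0.512, 0.487, 0.518, 0.483]
wrist_force: [0.4, 0.4, 1.6]
finger_gap: 0.0854
```

```bash
python3 - <<'E'
from h import *
from station import *
s=state();print(s['tcp_pos'],R.from_quat(s['orientation']).as_matrix().round(4))
snap("wrist","w2")
z=load("w2.npz");W=world(z);x,y,h=W[...,0],W[...,1],W[...,2]
for t in (.02,.0315):
    m=(abs(x-.545)<.07)&(abs(y-.19)<.05)&(h>t)&(h<.045)
    P=(W[m][:,:2]*1000).astype(np.float32);print(cv2.minAreaRect(P),len(P),np.median(h[m]))
E
```

```text
[0.54390425 0.18921509 0.17838838] [[-0.0095 -0.9982 -0.0593]
 [ 0.0026 -0.0593  0.9982]
 [-1.      0.0094  0.0031]]
((541.8214721679688, 189.7569122314453), (79.75547790527344, 46.07796859741211), 3.344686985015869) 5040 0.028490048691040624
((575.3569946289062, 191.52200317382812), (5.799178123474121, 45.39699172973633), 3.519296169281006) 382 0.035230452186305994
```

View pics/w2.png

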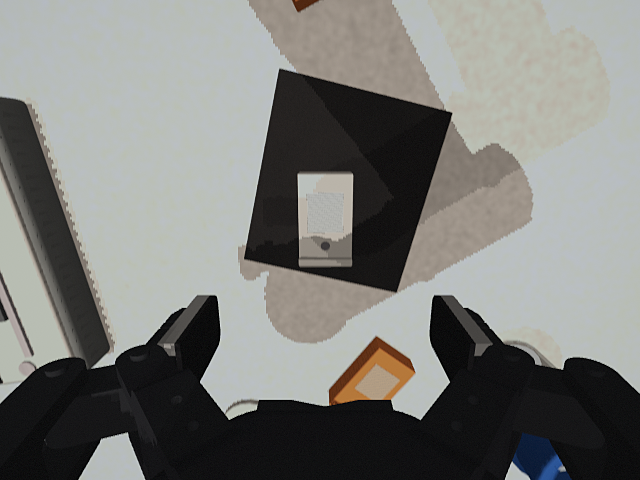

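```bash
python3 - <<'E'
from h import *
for n in ["side0","scene0"]:
    z=load(n+".npz");W=world(z);x,y,h=W[...,0],W[...,1],W[...,2];p=z['p'].astype(int)
    b=(p[...,2]>p[...,0]+40)&(z['d']>0)&(x>.5)&(y>.1)&(x<.9)&(y<.5)&(h>.08)
    print(n,"jar",np.percentile(W[b],[2,50,98],axis=0).round(3))
    b=(h>.1)&(x>.6)&(x<.85)&(y<.25)&(y>-.05);print("cyl",np.median(W[b],axis=0),b.sum())
E
```

```text
side0 jar [[0.651 0.345 0.088]
 [0.693 0.39  0.129]
 [0.733 0.427 0.133]]
cyl [0.77097445 0.11379707 0.13801041] 296
scene0 jar [[0.655 0.347 0.124]
 [0.694 0.394 0.13 ]
 [0.739 0.431 0.135]]
cyl [0.78178668 0.11849052 0.14579615] 218
```

Emit:
jog_arm:
  steps:
    - {"dx":0.07,"dy":0.03,"dz":-1,"wx":0,"wy":-0.1,"wz":0,"grip":1}
    - {"dx":0.07,"dy":0.03,"dz":-2,"wx":0,"wy":-0.1,"wz":0,"grip":1}
    - {"dx":0.07,"dy":0.03,"dz":-3,"wx":0,"wy":-0.1,"wz":0,"grip":1}
    - {"dx":0.07,"dy":0.03,"dz":-3.5,"wx":0,"wy":-0.1,"wz":0,"grip":1}
    - {"dx":0.07,"dy":0.03,"dz":-3.5,"wx":0,"wy":-0.1,"wz":0,"grip":1}

```text
time_s: 3.17
tcp_pos: [0.547, 0.1899, 0.0745]
orientation: [-0.514, 0.484, 0.515, 0.486]
wrist_force: [-0.4, 0.4, -0.7]
finger_gap: 0.0853
```

Emit:
jog_arm:
  steps:
    - {"dx":-0.03,"dy":0,"dz":-0.8,"wx":0,"wy":0,"wz":0,"grip":1}
    - {"dx":-0.03,"dy":0,"dz":-1.5,"wx":0,"wy":0,"wz":0,"grip":1}
    - {"dx":-0.03,"dy":0,"dz":-2.0,"wx":0,"wy":0,"wz":0,"grip":1}
    - {"dx":-0.03,"dy":0,"dz":-2.25,"wx":0,"wy":0,"wz":0,"grip":1}
    - {"dx":-0.03,"dy":0,"dz":-2.37,"wx":0,"wy":0,"wz":0,"grip":1}
    - {"dx":-0.03,"dy":0,"dz":-2.37,"wx":0,"wy":0,"wz":0,"grip":1}

```text
time_s: 3.67
tcp_pos: [0.5473, 0.1904, 0.0047]
orientation: [-0.514, 0.483, 0.515, 0.487]
wrist_force: [-0.7, 0.6, -0.1]
finger_gap: 0.0854
```

Emit:
jog_arm:
  steps:
    - {"dx":0,"dy":0,"dz":0,"wx":0,"wy":0,"wz":0,"grip":0.3}
    - {"dx":0,"dy":0,"dz":0,"wx":0,"wy":0,"wz":0,"grip":0.15}
    - {"dx":0,"dy":0,"dz":0,"wx":0,"wy":0,"wz":0,"grip":0.15}
    - {"dx":0,"dy":0,"dz":0,"wx":0,"wy":0,"wz":0,"grip":0.15}

```text
time_s: 4.0
tcp_pos: [0.5477, 0.1906, 0.0056]
orientation: [-0.515, 0.483, 0.515, 0.487]
wrist_force: [0.5, -0.5, -0.3]
finger_gap: 0.0492
```

```bash
python3 - <<'E'
from h import *
from station import *
s=state();print(s['tcp_pos'],s['finger_gap'])
snap("wrist","w3")
E
```

```text
[0.54768543 0.19064885 0.00558026] 0.049169349502275174
```

View pics/w3.png

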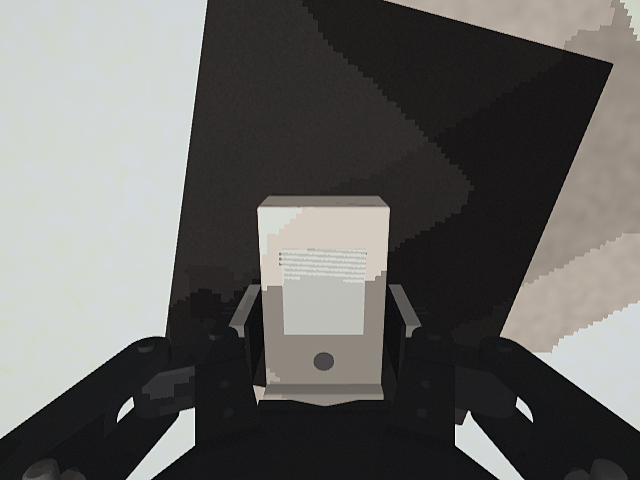

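Emit:
jog_arm:
  steps:
    - {"dx":-0.03,"dy":-0.02,"dz":-0.1,"wx":0,"wy":0,"wz":0,"grip":0.15}
    - {"dx":-0.03,"dy":-0.02,"dz":-0.1,"wx":0,"wy":0,"wz":0,"grip":0.05}
    - {"dx":-0.03,"dy":-0.02,"dz":-0.1,"wx":0,"wy":0,"wz":0,"grip":-0.3}
    - {"dx":-0.03,"dy":-0.02,"dz":-0.1,"wx":0,"wy":0,"wz":0,"grip":-0.3}
    - {"dx":-0.03,"dy":-0.02,"dz":-0.1,"wx":0,"wy":0,"wz":0,"grip":-0.3}

```text
time_s: 4.47
tcp_pos: [0.5467, 0.1901, 0.0025]
orientation: [-0.515, 0.483, 0.515, 0.487]
wrist_force: [-1.1, -0.4, 3.8]
finger_gap: 0.0453
```

Emit:
jog_arm:
  steps:
    - {"dx":0,"dy":0,"dz":0.4,"wx":0,"wy":0,"wz":0,"grip":-0.3}
    - {"dx":0,"dy":0,"dz":1.2,"wx":0,"wy":0,"wz":0,"grip":-0.3}
    - {"dx":0,"dy":0,"dz":2.2,"wx":0,"wy":0,"wz":0,"grip":-0.3}
    - {"dx":0,"dy":0,"dz":3.2,"wx":0,"wy":0,"wz":0,"grip":-0.3}
    - {"dx":0,"dy":0,"dz":4.0,"wx":0,"wy":0,"wz":0,"grip":-0.3}
    - {"dx":0,"dy":0,"dz":4.0,"wx":0,"wy":0,"wz":0,"grip":-0.3}

```text
time_s: 4.97
tcp_pos: [0.5495, 0.1914, 0.1278]
orientation: [0.516, -0.479, -0.514, -0.49]
wrist_force: [0.4, 0.2, -1.2]
finger_gap: 0.0448
```

```bash
python3 - <<'E'
from h import *
from station import *
s=state();print(s['tcp_pos'],s['finger_gap'],s['wrist_force'],s['wrist_torque'])
snap("wrist","w4");snap("side","s4")
crop("s4",230,400,100,260,4,"c4")
E
```

```text
[0.54948194 0.19144509 0.1277643 ] 0.04478884197438273 [ 0.42078365  0.21670905 -1.19119405] [ 0.06338442 -0.02470423 -0.02656097]
```

View pics/w4.png

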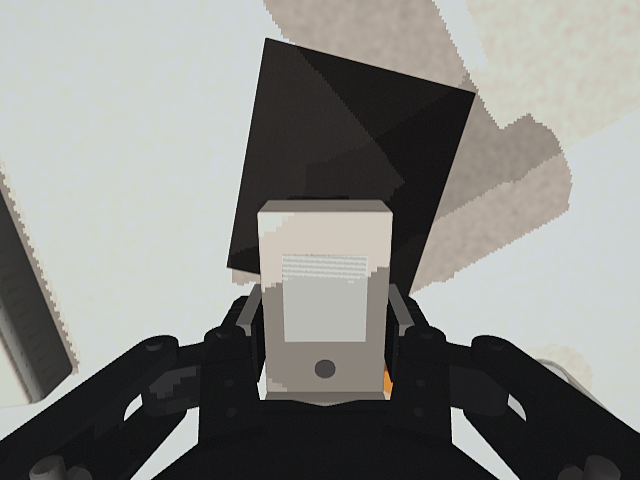

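View pics/c4.png

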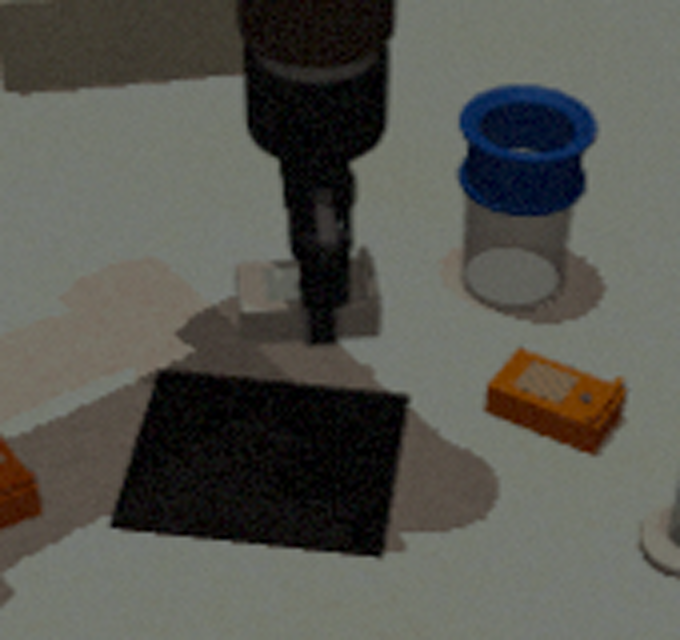

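```bash
cat >> h.py <<'E'
def fitcas(tag,tcp,quat,verbose=True):
    """top face plane + nose edge in the 'part-aligned tool frame': a=(along cassette x),b,c(up) from tool axes"""
    z=load(tag+".npz");W=world(z)
    T=R.from_quat(quat).as_matrix()
    # up=-tool x ; b=tool z (y of cassette) ; a = b x up
    up=-T[:,0];b=T[:,2];a=np.cross(b,up)
    L=(W-tcp)@np.stack([a,b,up],1)*1000
    m=(abs(L[...,1])<18)&(L[...,0]>-52)&(L[...,0]<22)&(L[...,2]>10)&(L[...,2]<45)&(z['p'].sum(-1)>150)
    P=L[m]
    A=np.c_[P[:,0],P[:,1],np.ones(len(P))]
    c=np.linalg.lstsq(A,P[:,2],rcond=None)[0]
    for _ in range(5):
        r=P[:,2]-A@c; k=abs(r)<1.5; c=np.linalg.lstsq(A[k],P[k,2],rcond=None)[0]
    on=(abs(L[...,2]-(c[0]*L[...,0]+c[1]*L[...,1]+c[2]))<1.5)&(abs(L[...,1])<30)&(L[...,0]>-60)&(L[...,0]<30)&(z['p'].sum(-1)>150)
    Q=L[on]
    print("top plane slope a(deg) %.2f b %.2f  height@a=-5 %.1f"%(np.degrees(np.arctan(c[0])),np.degrees(np.arctan(c[1])),c[2]-5*c[0]),"nose a %.1f"%np.percentile(Q[abs(Q[:,1])<18][:,0],.5),"b range",np.percentile(Q[Q[:,0]<-15][:,1],[1,99]).round(1),len(Q),k.sum())
    return c
E
python3 - <<'E'
from h import *
from station import *
s=state();fitcas("w4",s['tcp_pos'],s['orientation'])
E
```

```text
top plane slope a(deg) 0.40 b 0.05  height@a=-5 30.8 nose a -41.7 b range [-21.2  23.5] 22559 16096
```

Emit:
jog_arm:
  steps:
    - {"dx":0,"dy":0,"dz":0,"wx":0,"wy":0,"wz":0,"grip":-0.3}
    - {"dx":0,"dy":0,"dz":0,"wx":0,"wy":0,"wz":0,"grip":-0.3}

```text
time_s: 5.23
tcp_pos: [0.5454, 0.1894, 0.121]
orientation: [-0.514, 0.484, 0.515, 0.486]
wrist_force: [-0.2, 0.5, -1.9]
finger_gap: 0.0449
```

```bash
python3 - <<'E'
from h import *
from station import *
s=state();print(s['tcp_pos'],s['wrist_force'],s['qd'].round(3));snap("wrist","w5");fitcas("w5",s['tcp_pos'],s['orientation'])
s=state();print(s['tcp_pos'],s['wrist_force'])
E
```

```text
[0.54538872 0.18942553 0.12099981] [-0.1552664   0.45326963 -1.86687885] [ 0.001  0.005  0.004  0.006  0.    -0.   ]
top plane slope a(deg) -0.13 b -0.22  height@a=-5 26.0 nose a -44.6 b range [-22.2  22.4] 22593 16705
[0.54556246 0.18952883 0.12109665] [-0.21277069  0.44483908 -1.28622031]
```

```bash
cat >> h.py <<'E'
YAW=11.7; M=np.array([.5922,-.1275,.054]); D=2.7; Y0=0.5
U,Wd,B0=44.7,-1.8,0.0   # tcp from nose-bottom corner in cassette axes
def target(xnE,zn,th,dyaw=0,D=None):
    D=globals()['D'] if D is None else D
    t=np.radians(th)
    x=(-35+D+xnE+U*np.cos(t)-Wd*np.sin(t))/1000; z=(zn+U*np.sin(t)+Wd*np.cos(t))/1000
    C=R.from_euler('z',YAW,degrees=True)
    pos=M+C.apply([x,Y0/1000,z])
    Q=(R.from_euler('z',YAW+dyaw,degrees=True)*R.from_euler('y',-th,degrees=True)).as_matrix()
    T=np.stack([-Q[:,2],-Q[:,0],Q[:,1]],1)
    return pos,R.from_matrix(T)
def jog(xnE,zn,th,s=None,**k):
    from station import state
    s=s or state();pos,T=target(xnE,zn,th,**k)
    d=(pos-s['tcp_pos'])/.03; rv=(T*R.from_quat(s['orientation']).inv()).as_rotvec(degrees=True)/5
    print("goal",(xnE,zn,th),"tcp",pos.round(4),"shift",d.round(3),"turn",rv.round(3))
def cur(s=None):
    "current nose pose est (xnE,zn,th,yaw) from tcp"
    from station import state
    s=s or state()
    C=R.from_euler('z',YAW,degrees=True);T=R.from_quat(s['orientation']).as_matrix()
    a=C.inv().apply(-T[:,1]); th=np.arctan2(a[2],a[0]); p=C.inv().apply(s['tcp_pos']-M)*1000
    xn=p[0]-(U*np.cos(th)-Wd*np.sin(th))+35-D; zn=p[2]-(U*np.sin(th)+Wd*np.cos(th))
    print("t %.2f xnE %.2f zn %.2f th %.2f yaw_err %.2f Y %.2f roll %.2f F(bay) %s gap %.4f"%(s['time_s'],xn,zn,np.degrees(th),np.degrees(np.arctan2(a[1],a[0])),p[1],np.degrees(np.arcsin(C.inv().apply(T[:,2])[2])),C.inv().apply(s['wrist_force']).round(2),s['finger_gap']))
E
python3 - <<'E'
from h import *
cur();jog(18,45,20)
E
```

```text
t 5.28 xnE 6.22 zn 68.82 th 0.09 yaw_err -8.34 Y 319.90 roll 0.20 F(bay) [-0.12  0.48 -1.29] gap 0.0450
goal (18, 45, 20) tcp [ 0.6198 -0.1213  0.1126] shift [  2.476 -10.36   -0.283] turn [ 0.482 -3.956  1.645]
```

Emit:
jog_arm:
  steps:
    - {"dx":0.2,"dy":-0.7,"dz":0.4,"wx":0,"wy":0,"wz":0.1,"grip":-0.3}
    - {"dx":0.5,"dy":-1.8,"dz":0.6,"wx":0,"wy":0,"wz":0.3,"grip":-0.3}
    - {"dx":0.75,"dy":-3.0,"dz":0.6,"wx":0.05,"wy":-0.4,"wz":0.5,"grip":-0.3}
    - {"dx":1.0,"dy":-4.2,"dz":0.6,"wx":0.1,"wy":-0.8,"wz":0.7,"grip":-0.3}
    - {"dx":1.3,"dy":-5.4,"dz":0.6,"wx":0.15,"wy":-1.2,"wz":0.9,"grip":-0.3}
    - {"dx":1.6,"dy":-6.6,"dz":0.6,"wx":0.2,"wy":-1.7,"wz":1.0,"grip":-0.3}
    - {"dx":1.9,"dy":-7.8,"dz":0.5,"wx":0.3,"wy":-2.2,"wz":1.2,"grip":-0.3}
    - {"dx":2.1,"dy":-8.8,"dz":0.4,"wx":0.35,"wy":-2.8,"wz":1.4,"grip":-0.3}

```text
time_s: 5.95
tcp_pos: [0.6089, -0.0768, 0.1321]
orientation: [0.594, -0.381, -0.484, -0.517]
wrist_force: [0.9, 0.6, -1.0]
finger_gap: 0.0449
```

```bash
python3 - <<'E'
from h import *
cur();jog(18,45,20)
E
```

```text
t 5.95 xnE 15.13 zn 68.83 th 14.25 yaw_err -1.29 Y 46.28 roll 0.21 F(bay) [ 1.    0.43 -0.97] gap 0.0449
goal (18, 45, 20) tcp [ 0.6198 -0.1213  0.1126] shift [ 0.366 -1.483 -0.65 ] turn [ 0.18  -1.137  0.244]
```

Emit:
jog_arm:
  steps:
    - {"dx":0.2,"dy":-0.75,"dz":-0.3,"wx":0.1,"wy":-0.6,"wz":0.12,"grip":-0.3}
    - {"dx":0.35,"dy":-1.35,"dz":-0.5,"wx":0.18,"wy":-1.14,"wz":0.24,"grip":-0.3}
    - {"dx":0.37,"dy":-1.48,"dz":-0.65,"wx":0.18,"wy":-1.14,"wz":0.24,"grip":-0.3}
    - {"dx":0.37,"dy":-1.48,"dz":-0.65,"wx":0.18,"wy":-1.14,"wz":0.24,"grip":-0.3}
    - {"dx":0.37,"dy":-1.48,"dz":-0.65,"wx":0.18,"wy":-1.14,"wz":0.24,"grip":-0.3}

```text
time_s: 6.37
tcp_pos: [0.6197, -0.1211, 0.1117]
orientation: [0.617, -0.345, -0.463, -0.535]
wrist_force: [0.2, 1.5, -0.0]
finger_gap: 0.045
```

```bash
python3 - <<'E'
from h import *
from station import state
s=state();cur(s);jog(18,45,20,s)
snap("wrist","w6");snap("side","s6");crop("s6",230,420,230,380,4,"c6");fitcas("w6",s['tcp_pos'],s['orientation'])
E
```

```text
t 6.37 xnE 17.92 zn 44.19 th 19.88 yaw_err -0.04 Y 0.68 roll 0.01 F(bay) [ 0.55  1.44 -0.02] gap 0.0450
goal (18, 45, 20) tcp [ 0.6198 -0.1213  0.1126] shift [ 0.003 -0.005  0.03 ] turn [ 0.003 -0.024  0.006]
top plane slope a(deg) -0.14 b -0.20  height@a=-5 25.8 nose a -44.6 b range [-22.2  22.5] 22604 16696
```

View pics/w6.png

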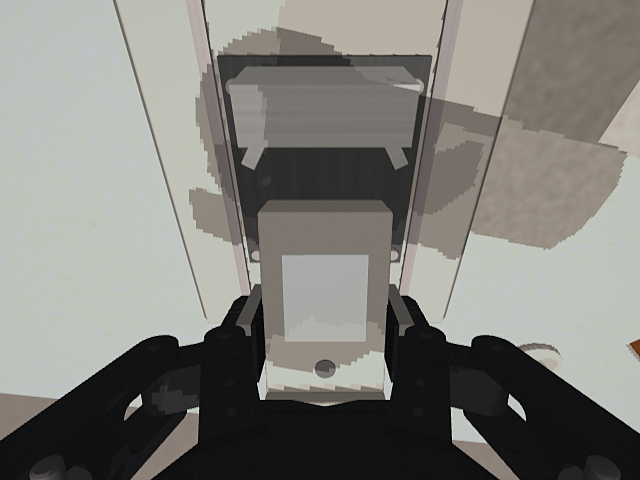

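View pics/c6.png

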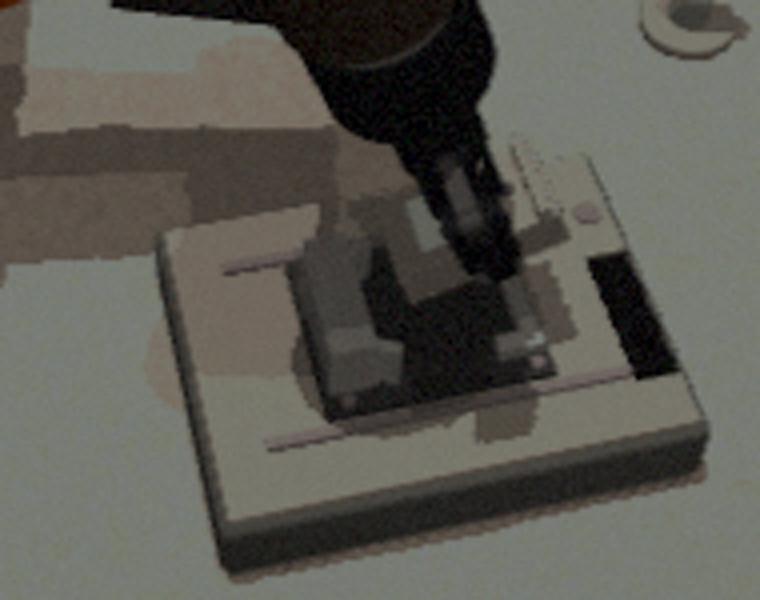

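```bash
python3 - <<'E'
from h import *
a=np.radians(YAW)
z=load("w6.npz");W=world(z)
q=W[...,:2]-M[:2]; X=(q@[np.cos(a),np.sin(a)])*1000; Y=(q@[-np.sin(a),np.cos(a)])*1000;H=W[...,2]*1000
v,u=np.mgrid[0:480,0:640]
br=(H>84)&(H<92)&(v<170)&(abs(X)<70)
for y in range(-33,34,6):
    k=br&(abs(Y-y)<3); print(y,np.percentile(X[k],[1,99.5]).round(1),k.sum(),end=' | ')
print()
k=br&(X>-52)&(X<-35);print("Y",[np.percentile(Y[k&(abs(X-x)<2)],[.5,99.5]).round(1).tolist() for x in (-50,-45,-40,-36)],np.median(H[k]))
fl=(H>76)&(H<84)&(v>140)&(v<175)&(abs(X)<70);print("flare",np.percentile(X[fl],[1,99]),[ (np.percentile(Y[fl&(Y<0)&(abs(X-x)<1.5)],[1,99]).round(1).tolist(),np.percentile(Y[fl&(Y>0)&(abs(X-x)<1.5)],[1,99]).round(1).tolist()) for x in (-30,-26,-22)])
E
```

```text
-33 [-55.7 -32.8] 612 | -27 [-55.8 -32.7] 1045 | -21 [-55.8 -32.8] 1045 | -15 [-55.8 -32.8] 1046 | -9 [-55.7 -32.7] 1043 | -3 [-55.8 -32.9] 1042 | 3 [-55.7 -32.8] 1058 | 9 [-55.8 -32.8] 1035 | 15 [-55.7 -32.8] 1049 | 21 [-55.8 -32.8] 1039 | 27 [-55.8 -32.9] 1052 | 33 [-55.7 -32.8] 784 | 
Y [[-33.1, 34.0], [-33.2, 34.1], [-33.2, 34.2], [-33.1, 34.1]] 88.26234444476671
flare [-29.56601724 -19.7735251 ] [([-31.5, -24.8], [25.9, 32.5]), ([-33.5, -26.3], [26.9, 34.4]), ([-35.0, -28.5], [29.1, 35.7])]
```

```bash
sed -i 's/D=2.7; Y0=0.5/D=2.3; Y0=0.45/' h.py; python3 - <<'E'
from h import *
cur();jog(16,20,20);jog(16,3,20)
E
```

```text
t 6.47 xnE 19.17 zn 45.10 th 20.00 yaw_err 0.08 Y 1.47 roll -0.02 F(bay) [ 1.06  0.41 -1.13] gap 0.0452
goal (16, 20, 20) tcp [ 0.6175 -0.1218  0.0876] shift [-0.097 -0.055 -0.837] turn [ 0.003 -0.    -0.015]
goal (16, 3, 20) tcp [ 0.6175 -0.1218  0.0706] shift [-0.097 -0.055 -1.403] turn [ 0.003 -0.    -0.015]
```

Emit:
jog_arm:
  steps:
    - {"dx":-0.1,"dy":-0.05,"dz":-0.4,"wx":0,"wy":0,"wz":0,"grip":-0.3}
    - {"dx":-0.1,"dy":-0.05,"dz":-0.8,"wx":0,"wy":0,"wz":0,"grip":-0.3}
    - {"dx":-0.1,"dy":-0.05,"dz":-1.1,"wx":0,"wy":0,"wz":0,"grip":-0.3}
    - {"dx":-0.1,"dy":-0.05,"dz":-1.25,"wx":0,"wy":0,"wz":0,"grip":-0.3}
    - {"dx":-0.1,"dy":-0.05,"dz":-1.4,"wx":0,"wy":0,"wz":0,"grip":-0.3}
    - {"dx":-0.1,"dy":-0.05,"dz":-1.4,"wx":0,"wy":0,"wz":0,"grip":-0.3}

```text
time_s: 6.97
tcp_pos: [0.6173, -0.1211, 0.07]
orientation: [0.618, -0.344, -0.463, -0.534]
wrist_force: [-1.2, 0.8, -0.9]
finger_gap: 0.0449
```

```bash
python3 - <<'E'
from h import *
cur();jog(16,0,20)
E
```

```text
t 6.97 xnE 15.90 zn 2.43 th 19.93 yaw_err 0.11 Y 1.15 roll 0.00 F(bay) [-1.02  1.06 -0.89] gap 0.0449
goal (16, 0, 20) tcp [ 0.6175 -0.1218  0.0676] shift [ 0.007 -0.022 -0.079] turn [ 0.002 -0.014 -0.023]
```

Next I'll feel for the floor in roughly 1 mm steps.

Emit:
jog_arm:
  steps:
    - {"dx":0,"dy":-0.02,"dz":-0.03,"wx":0,"wy":0,"wz":0,"grip":-0.3}
    - {"dx":0,"dy":-0.02,"dz":-0.05,"wx":0,"wy":0,"wz":0,"grip":-0.3}
    - {"dx":0,"dy":-0.02,"dz":-0.07,"wx":0,"wy":0,"wz":0,"grip":-0.3}
    - {"dx":0,"dy":-0.02,"dz":-0.07,"wx":0,"wy":0,"wz":0,"grip":-0.3}

```text
time_s: 7.3
tcp_pos: [0.6174, -0.1218, 0.0682]
orientation: [0.618, -0.344, -0.463, -0.534]
wrist_force: [0.2, 0.4, -1.1]
finger_gap: 0.0447
```

```bash
python3 - <<'E'
from h import *
cur()
E
```

```text
t 7.30 xnE 15.91 zn 0.59 th 19.96 yaw_err 0.11 Y 0.47 roll -0.00 F(bay) [ 0.29  0.35 -1.13] gap 0.0447
```

Emit:
jog_arm:
  steps:
    - {"dx":0,"dy":0,"dz":-0.02,"wx":0,"wy":0,"wz":0,"grip":-0.3}
    - {"dx":0,"dy":0,"dz":-0.04,"wx":0,"wy":0,"wz":0,"grip":-0.3}
    - {"dx":0,"dy":0,"dz":-0.04,"wx":0,"wy":0,"wz":0,"grip":-0.3}

```text
time_s: 7.55
tcp_pos: [0.6177, -0.1218, 0.0677]
orientation: [0.618, -0.344, -0.463, -0.534]
wrist_force: [-1.5, 0.5, 2.0]
finger_gap: 0.0451
```

```bash
python3 - <<'E'
from h import *
cur()
E
```

```text
t 7.55 xnE 16.20 zn 0.05 th 20.01 yaw_err 0.12 Y 0.37 roll -0.02 F(bay) [-1.39  0.84  2.  ] gap 0.0451
```

Emit:
jog_arm:
  steps:
    - {"dx":-0.06,"dy":-0.012,"dz":0.01,"wx":0,"wy":0,"wz":-0.02,"grip":-0.3}
    - {"dx":-0.13,"dy":-0.027,"dz":0.01,"wx":0,"wy":0,"wz":-0.02,"grip":-0.3}
    - {"dx":-0.2,"dy":-0.04,"dz":0.01,"wx":0,"wy":0,"wz":-0.02,"grip":-0.3}
    - {"dx":-0.26,"dy":-0.055,"dz":0.01,"wx":0,"wy":0,"wz":-0.02,"grip":-0.3}
    - {"dx":-0.26,"dy":-0.055,"dz":0.01,"wx":0,"wy":0,"wz":-0.02,"grip":-0.3}

```text
time_s: 7.97
tcp_pos: [0.6094, -0.1236, 0.0679]
orientation: [0.618, -0.345, -0.463, -0.535]
wrist_force: [-0.2, 0.4, -0.5]
finger_gap: 0.0451
```

```bash
python3 - <<'E'
from h import *
cur();jog(5,0,20);jog(2,0,20)
E
```

```text
t 7.97 xnE 7.74 zn 0.30 th 19.99 yaw_err 0.01 Y 0.30 roll -0.01 F(bay) [-0.11  0.39 -0.48] gap 0.0451
goal (5, 0, 20) tcp [ 0.6067 -0.124   0.0676] shift [-0.091 -0.014 -0.01 ] turn [ 0.003 -0.002 -0.001]
goal (2, 0, 20) tcp [ 0.6038 -0.1246  0.0676] shift [-0.189 -0.034 -0.01 ] turn [ 0.003 -0.002 -0.001]
```

Emit:
jog_arm:
  steps:
    - {"dx":-0.03,"dy":-0.006,"dz":-0.005,"wx":0,"wy":0,"wz":0,"grip":-0.3}
    - {"dx":-0.06,"dy":-0.012,"dz":-0.01,"wx":0,"wy":0,"wz":0,"grip":-0.3}
    - {"dx":-0.06,"dy":-0.012,"dz":-0.01,"wx":0,"wy":0,"wz":0,"grip":-0.3}

```text
time_s: 8.22
tcp_pos: [0.6083, -0.124, 0.068]
orientation: [0.618, -0.344, -0.462, -0.535]
wrist_force: [2.3, -0.1, -0.5]
finger_gap: 0.0451
```

```bash
python3 - <<'E'
from h import *
cur()
E
```

```text
t 8.22 xnE 6.62 zn 0.29 th 20.08 yaw_err 0.02 Y 0.20 roll -0.04 F(bay) [ 2.27 -0.56 -0.49] gap 0.0451
```

Emit:
jog_arm:
  steps:
    - {"dx":-0.03,"dy":-0.006,"dz":0,"wx":0,"wy":0,"wz":0,"grip":-0.3}
    - {"dx":-0.06,"dy":-0.012,"dz":0,"wx":0,"wy":0,"wz":0,"grip":-0.3}
    - {"dx":-0.06,"dy":-0.012,"dz":0,"wx":0,"wy":0,"wz":0,"grip":-0.3}

```text
time_s: 8.47
tcp_pos: [0.6072, -0.1242, 0.0682]
orientation: [0.618, -0.344, -0.462, -0.535]
wrist_force: [3.7, 0.9, -3.7]
finger_gap: 0.0448
```

```bash
python3 - <<'E'
from h import *
cur()
E
```

```text
t 8.47 xnE 5.49 zn 0.45 th 20.17 yaw_err 0.04 Y 0.17 roll -0.06 F(bay) [ 3.77  0.19 -3.65] gap 0.0448
```

Emit:
jog_arm:
  steps:
    - {"dx":-0.03,"dy":-0.006,"dz":0,"wx":0,"wy":0,"wz":0,"grip":-0.3}
    - {"dx":-0.06,"dy":-0.012,"dz":0,"wx":0,"wy":0,"wz":0,"grip":-0.3}
    - {"dx":-0.06,"dy":-0.012,"dz":0,"wx":0,"wy":0,"wz":0,"grip":-0.3}

```text
time_s: 8.72
tcp_pos: [0.6058, -0.1245, 0.0683]
orientation: [0.619, -0.343, -0.461, -0.535]
wrist_force: [4.5, 0.8, -3.6]
finger_gap: 0.0449
```

```bash
python3 - <<'E'
from h import *
cur()
E
```

```text
t 8.72 xnE 4.02 zn 0.49 th 20.22 yaw_err 0.04 Y 0.17 roll -0.08 F(bay) [ 4.61 -0.11 -3.63] gap 0.0449
```

Emit:
jog_arm:
  steps:
    - {"dx":-0.03,"dy":-0.006,"dz":-0.01,"wx":0,"wy":0,"wz":0,"grip":-0.3}
    - {"dx":-0.06,"dy":-0.012,"dz":-0.015,"wx":0,"wy":0,"wz":0,"grip":-0.3}
    - {"dx":-0.08,"dy":-0.016,"dz":-0.015,"wx":0,"wy":0,"wz":0,"grip":-0.3}
    - {"dx":-0.08,"dy":-0.016,"dz":-0.015,"wx":0,"wy":0,"wz":0,"grip":-0.3}

```text
time_s: 9.05
tcp_pos: [0.6042, -0.1249, 0.0683]
orientation: [0.619, -0.343, -0.461, -0.536]
wrist_force: [5.3, 2.5, -3.1]
finger_gap: 0.0448
```

```bash
python3 - <<'E'
from h import *
from station import state
cur();s=state();jog(-0.8,0.1,20,s);jog(-2.8,.1,15,s)
E
```

```text
t 9.05 xnE 2.40 zn 0.47 th 20.34 yaw_err 0.06 Y 0.15 roll -0.10 F(bay) [ 5.68  1.34 -3.07] gap 0.0448
goal (-0.8, 0.1, 20) tcp [ 0.601  -0.1252  0.0677] shift [-0.104 -0.011 -0.021] turn [ 0.006  0.07  -0.004]
goal (-2.8, 0.1, 15) tcp [ 0.6001 -0.1254  0.0639] shift [-0.136 -0.018 -0.146] turn [-0.197  1.049 -0.005]
```

Emit:
jog_arm:
  steps:
    - {"dx":-0.04,"dy":-0.006,"dz":-0.01,"wx":0,"wy":0.03,"wz":0,"grip":-0.3}
    - {"dx":-0.08,"dy":-0.01,"dz":-0.02,"wx":0,"wy":0.06,"wz":0,"grip":-0.3}
    - {"dx":-0.12,"dy":-0.015,"dz":-0.025,"wx":0,"wy":0.07,"wz":0,"grip":-0.3}
    - {"dx":-0.12,"dy":-0.015,"dz":-0.025,"wx":0,"wy":0.07,"wz":0,"grip":-0.3}

```text
time_s: 9.38
tcp_pos: [0.602, -0.1253, 0.0683]
orientation: [0.619, -0.344, -0.461, -0.535]
wrist_force: [6.3, 0.7, -4.2]
finger_gap: 0.045
```

```bash
python3 - <<'E'
from h import *
from station import state
s=state();cur(s);snap("wrist","w7");fitcas("w7",s['tcp_pos'],s['orientation'])
s=state();jog(-1,0.1,20,s);jog(-2.8,.1,15,s)
snap("side","s7");crop("s7",230,420,230,380,4,"c7")
E
```

```text
t 9.38 xnE 0.18 zn 0.55 th 20.19 yaw_err 0.07 Y 0.19 roll -0.09 F(bay) [ 6.28 -0.55 -4.17] gap 0.0450
top plane slope a(deg) -14.14 b 0.09  height@a=-5 27.5 nose a -55.8 b range [-29.4  29.4] 15883 8915
goal (-1, 0.1, 20) tcp [ 0.6008 -0.1253  0.0677] shift [-0.04  -0.    -0.018] turn [ 0.01   0.04  -0.007]
goal (-2.8, 0.1, 15) tcp [ 0.6001 -0.1254  0.0639] shift [-0.065 -0.006 -0.144] turn [-0.193  1.019 -0.008]
```

View pics/w7.png

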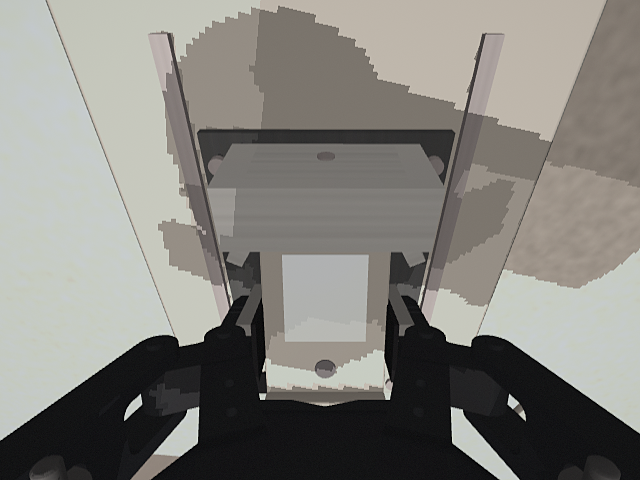

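View pics/c7.png

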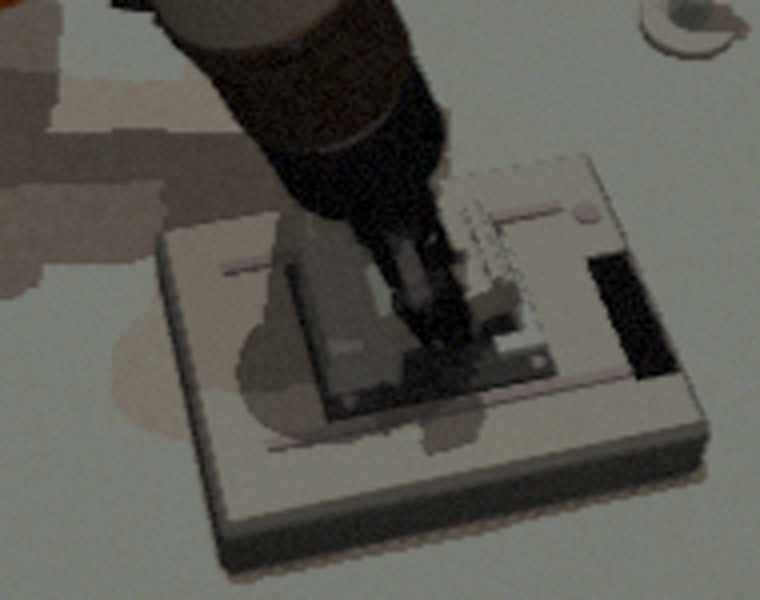

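Emit:
jog_arm:
  steps:
    - {"dx":-0.06,"dy":-0.01,"dz":-0.02,"wx":0,"wy":0.05,"wz":0,"grip":-0.3}
    - {"dx":-0.08,"dy":-0.012,"dz":-0.05,"wx":-0.05,"wy":0.25,"wz":0,"grip":-0.3}
    - {"dx":-0.09,"dy":-0.015,"dz":-0.08,"wx":-0.1,"wy":0.5,"wz":0,"grip":-0.3}
    - {"dx":-0.1,"dy":-0.015,"dz":-0.11,"wx":-0.15,"wy":0.75,"wz":0,"grip":-0.3}
    - {"dx":-0.1,"dy":-0.015,"dz":-0.144,"wx":-0.19,"wy":1.02,"wz":0,"grip":-0.3}
    - {"dx":-0.1,"dy":-0.015,"dz":-0.144,"wx":-0.19,"wy":1.02,"wz":0,"grip":-0.3}

```text
time_s: 9.98
tcp_pos: [0.6013, -0.1254, 0.0643]
orientation: [0.603, -0.37, -0.485, -0.514]
wrist_force: [7.4, 1.2, -4.2]
finger_gap: 0.0451
```

```bash
python3 - <<'E'
from h import *
from station import state
s=state();cur(s);jog(-2.8,.1,15,s);jog(-4.8,.1,10,s)
E
```

```text
t 9.98 xnE -1.57 zn 0.38 th 15.17 yaw_err 0.09 Y 0.21 roll -0.05 F(bay) [ 7.53 -0.29 -4.17] gap 0.0451
goal (-2.8, 0.1, 15) tcp [ 0.6001 -0.1254  0.0639] shift [-0.041 -0.    -0.014] turn [ 0.002  0.036 -0.016]
goal (-4.8, 0.1, 10) tcp [ 0.5988 -0.1257  0.0601] shift [-0.084 -0.009 -0.142] turn [-0.202  1.015 -0.017]
```

Emit:
jog_arm:
  steps:
    - {"dx":-0.06,"dy":-0.01,"dz":-0.02,"wx":0,"wy":0.05,"wz":0,"grip":-0.3}
    - {"dx":-0.09,"dy":-0.012,"dz":-0.05,"wx":-0.05,"wy":0.25,"wz":0,"grip":-0.3}
    - {"dx":-0.11,"dy":-0.015,"dz":-0.08,"wx":-0.1,"wy":0.5,"wz":0,"grip":-0.3}
    - {"dx":-0.12,"dy":-0.02,"dz":-0.11,"wx":-0.15,"wy":0.75,"wz":0,"grip":-0.3}
    - {"dx":-0.13,"dy":-0.02,"dz":-0.142,"wx":-0.2,"wy":1.02,"wz":0,"grip":-0.3}
    - {"dx":-0.13,"dy":-0.02,"dz":-0.142,"wx":-0.2,"wy":1.02,"wz":0,"grip":-0.3}

```text
time_s: 10.48
tcp_pos: [0.6, -0.1256, 0.0605]
orientation: [0.587, -0.395, -0.507, -0.493]
wrist_force: [7.2, 1.7, -3.2]
finger_gap: 0.0453
```

```bash
python3 - <<'E'
from h import *
from station import state
s=state();cur(s);jog(-5,.1,10,s);jog(-6.4,.1,6,s)
E
```

```text
t 10.48 xnE -3.63 zn 0.34 th 10.20 yaw_err 0.14 Y 0.24 roll -0.05 F(bay) [ 7.39  0.2  -3.23] gap 0.0453
goal (-5, 0.1, 10) tcp [ 0.5986 -0.1257  0.0601] shift [-0.045 -0.002 -0.013] turn [ 0.002  0.041 -0.027]
goal (-6.4, 0.1, 6) tcp [ 0.5975 -0.1259  0.057 ] shift [-0.081 -0.01  -0.117] turn [-0.161  0.824 -0.027]
```

Emit:
jog_arm:
  steps:
    - {"dx":-0.05,"dy":-0.007,"dz":-0.01,"wx":0,"wy":0.04,"wz":0,"grip":-0.3}
    - {"dx":-0.09,"dy":-0.015,"dz":-0.013,"wx":0,"wy":0.04,"wz":-0.02,"grip":-0.3}
    - {"dx":-0.11,"dy":-0.018,"dz":-0.035,"wx":-0.04,"wy":0.2,"wz":-0.02,"grip":-0.3}
    - {"dx":-0.12,"dy":-0.018,"dz":-0.06,"wx":-0.08,"wy":0.4,"wz":-0.02,"grip":-0.3}
    - {"dx":-0.12,"dy":-0.018,"dz":-0.08,"wx":-0.1,"wy":0.55,"wz":-0.02,"grip":-0.3}
    - {"dx":-0.12,"dy":-0.018,"dz":-0.08,"wx":-0.1,"wy":0.55,"wz":-0.02,"grip":-0.3}

```text
time_s: 10.98
tcp_pos: [0.5987, -0.1259, 0.0585]
orientation: [0.577, -0.409, -0.517, -0.482]
wrist_force: [6.4, 2.0, -2.8]
finger_gap: 0.0448
```

```bash
python3 - <<'E'
from h import *
from station import state
s=state();cur(s);jog(-6.4,.1,7,s);jog(-6.6,.1,4,s)
snap("wrist","w8");snap("side","s8");crop("s8",230,420,230,380,4,"c8")
E
```

```text
t 10.98 xnE -5.14 zn 0.30 th 7.64 yaw_err 0.07 Y 0.21 roll -0.04 F(bay) [ 6.63  0.67 -2.85] gap 0.0448
goal (-6.4, 0.1, 7) tcp [ 0.5975 -0.1259  0.0578] shift [-0.041 -0.    -0.023] turn [-0.018  0.128 -0.013]
goal (-6.6, 0.1, 4) tcp [ 0.5974 -0.126   0.0554] shift [-0.044 -0.001 -0.101] turn [-0.14   0.715 -0.014]
```

View pics/w8.png

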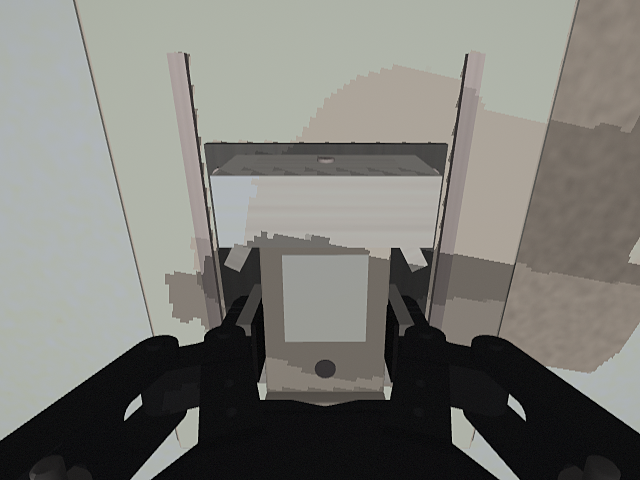

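View pics/c8.png

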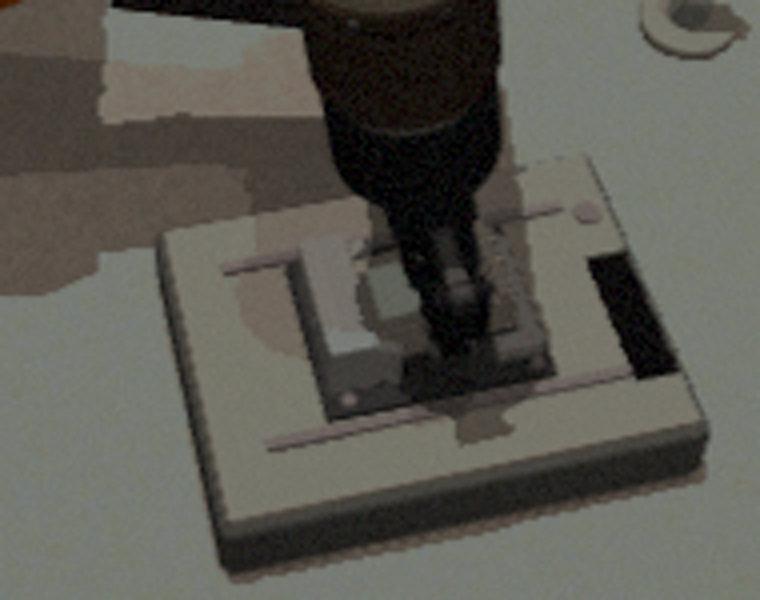

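Emit:
jog_arm:
  steps:
    - {"dx":-0.05,"dy":-0.007,"dz":-0.005,"wx":0,"wy":0.03,"wz":0,"grip":-0.3}
    - {"dx":-0.09,"dy":-0.014,"dz":-0.01,"wx":0,"wy":0.06,"wz":0,"grip":-0.3}
    - {"dx":-0.09,"dy":-0.014,"dz":-0.02,"wx":-0.02,"wy":0.13,"wz":0,"grip":-0.3}
    - {"dx":-0.09,"dy":-0.014,"dz":-0.02,"wx":-0.02,"wy":0.13,"wz":0,"grip":-0.3}

```text
time_s: 11.42
tcp_pos: [0.598, -0.1261, 0.0582]
orientation: [0.576, -0.411, -0.519, -0.48]
wrist_force: [7.5, 1.5, -5.4]
finger_gap: 0.0449
```

```bash
python3 - <<'E'
from h import *
from station import state
s=state();cur(s);jog(-6.6,.1,4,s);jog(-6.6,.1,2,s)
E
```

```text
t 11.42 xnE -5.95 zn 0.34 th 7.28 yaw_err 0.08 Y 0.20 roll -0.05 F(bay) [ 7.69 -0.1  -5.44] gap 0.0449
goal (-6.6, 0.1, 4) tcp [ 0.5974 -0.126   0.0554] shift [-0.018  0.005 -0.093] turn [-0.123  0.645 -0.015]
goal (-6.6, 0.1, 2) tcp [ 0.5974 -0.126   0.0539] shift [-0.018  0.005 -0.145] turn [-0.205  1.036 -0.016]
```

Emit:
jog_arm:
  steps:
    - {"dx":-0.06,"dy":-0.008,"dz":-0.02,"wx":-0.03,"wy":0.15,"wz":0,"grip":-0.3}
    - {"dx":-0.07,"dy":-0.008,"dz":-0.045,"wx":-0.06,"wy":0.3,"wz":0,"grip":-0.3}
    - {"dx":-0.07,"dy":-0.008,"dz":-0.07,"wx":-0.09,"wy":0.48,"wz":0,"grip":-0.3}
    - {"dx":-0.07,"dy":-0.008,"dz":-0.093,"wx":-0.12,"wy":0.65,"wz":0,"grip":-0.3}
    - {"dx":-0.07,"dy":-0.008,"dz":-0.093,"wx":-0.12,"wy":0.65,"wz":0,"grip":-0.3}

```text
time_s: 11.83
tcp_pos: [0.5982, -0.126, 0.0557]
orientation: [0.565, -0.426, -0.532, -0.466]
wrist_force: [5.6, 1.2, -2.3]
finger_gap: 0.0451
```

```bash
python3 - <<'E'
from h import *
from station import state
s=state();cur(s);jog(-6.6,.1,2,s);jog(-6.6,.1,0,s)
E
```

```text
t 11.83 xnE -5.84 zn 0.26 th 4.21 yaw_err 0.11 Y 0.23 roll -0.03 F(bay) [ 5.77 -0.02 -2.33] gap 0.0451
goal (-6.6, 0.1, 2) tcp [ 0.5974 -0.126   0.0539] shift [-0.025  0.002 -0.063] turn [-0.084  0.434 -0.022]
goal (-6.6, 0.1, 0) tcp [ 0.5974 -0.126   0.0523] shift [-0.027  0.002 -0.115] turn [-0.165  0.826 -0.022]
```

Emit:
jog_arm:
  steps:
    - {"dx":-0.05,"dy":-0.006,"dz":-0.025,"wx":-0.03,"wy":0.15,"wz":0,"grip":-0.3}
    - {"dx":-0.05,"dy":-0.006,"dz":-0.05,"wx":-0.06,"wy":0.3,"wz":0,"grip":-0.3}
    - {"dx":-0.05,"dy":-0.006,"dz":-0.075,"wx":-0.1,"wy":0.5,"wz":-0.02,"grip":-0.3}
    - {"dx":-0.05,"dy":-0.006,"dz":-0.09,"wx":-0.13,"wy":0.65,"wz":-0.02,"grip":-0.3}
    - {"dx":-0.05,"dy":-0.006,"dz":-0.1,"wx":-0.15,"wy":0.75,"wz":-0.02,"grip":-0.3}

```text
time_s: 12.25
tcp_pos: [0.5981, -0.1261, 0.0529]
orientation: [0.551, -0.444, -0.546, -0.449]
wrist_force: [5.2, -0.2, -3.4]
finger_gap: 0.0452
```

```bash
python3 - <<'E'
from h import *
from station import state
s=state();cur(s);jog(-6,.1,0,s);jog(-5,0,0,s);snap("side","s9");crop("s9",230,420,230,380,4,"c9")
E
```

```text
t 12.25 xnE -5.92 zn 0.27 th 0.54 yaw_err 0.03 Y 0.17 roll -0.04 F(bay) [ 5.09 -1.27 -3.41] gap 0.0452
goal (-6, 0.1, 0) tcp [ 0.598  -0.1258  0.0523] shift [-0.005  0.008 -0.02 ] turn [-0.014  0.107 -0.007]
goal (-5, 0, 0) tcp [ 0.599  -0.1256  0.0522] shift [ 0.028  0.015 -0.023] turn [-0.014  0.107 -0.007]
```

View pics/c9.png

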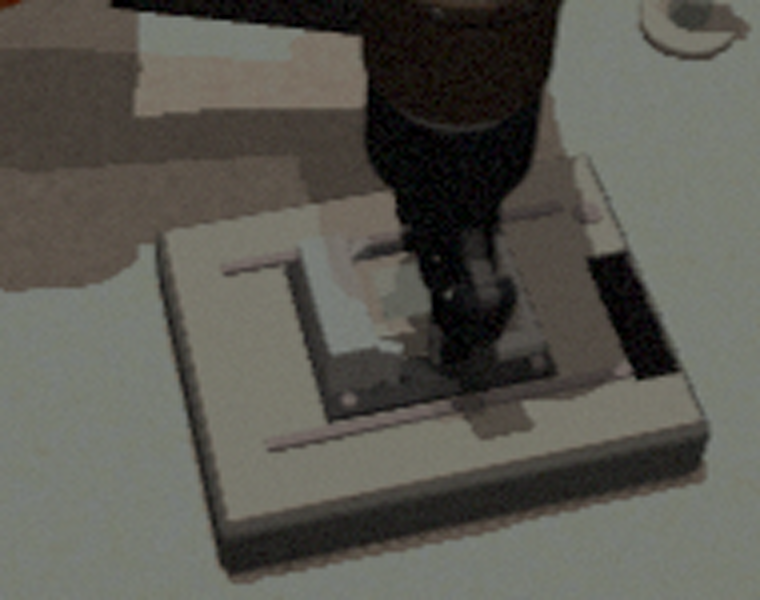

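Emit:
jog_arm:
  steps:
    - {"dx":-0.03,"dy":0,"dz":-0.02,"wx":-0.01,"wy":0.11,"wz":0,"grip":-0.3}
    - {"dx":-0.02,"dy":0,"dz":-0.035,"wx":-0.02,"wy":0.13,"wz":0,"grip":-0.3}
    - {"dx":0,"dy":0.008,"dz":-0.05,"wx":-0.02,"wy":0.13,"wz":0,"grip":-0.3}
    - {"dx":0.02,"dy":0.012,"dz":-0.05,"wx":-0.02,"wy":0.13,"wz":0,"grip":-0.3}

```text
time_s: 12.63
tcp_pos: [0.5981, -0.1261, 0.0526]
orientation: [-0.548, 0.447, 0.549, 0.445]
wrist_force: [-1.8, -0.1, 6.1]
finger_gap: 0.0449
```

```bash
python3 - <<'E'
from h import *
from station import state
s=state();cur(s);jog(-5,0,0,s)
E
```

```text
t 12.63 xnE -5.88 zn 0.54 th -0.21 yaw_err 0.05 Y 0.19 roll -0.02 F(bay) [-1.82  0.29  6.13] gap 0.0449
goal (-5, 0, 0) tcp [ 0.599  -0.1256  0.0522] shift [ 0.027  0.014 -0.013] turn [ 0.012 -0.04  -0.01 ]
```

Emit:
jog_arm:
  steps:
    - {"dx":0.02,"dy":0.01,"dz":0,"wx":0,"wy":-0.04,"wz":0,"grip":-0.3}
    - {"dx":0.03,"dy":0.014,"dz":0,"wx":0,"wy":-0.04,"wz":0,"grip":-0.3}
    - {"dx":0.03,"dy":0.014,"dz":0,"wx":0,"wy":-0.04,"wz":0,"grip":-0.3}

```text
time_s: 12.88
tcp_pos: [0.5991, -0.1259, 0.0528]
orientation: [0.549, -0.447, -0.548, -0.446]
wrist_force: [2.1, -1.1, 0.4]
finger_gap: 0.0451
```

```bash
python3 - <<'E'
from h import *
from station import state
s=state();cur(s);jog(-5,0,0,s);snap("wrist","w9");snap("side","s10");crop("s10",230,420,230,380,4,"c10")
E
```

```text
t 12.88 xnE -4.89 zn 0.63 th -0.00 yaw_err 0.05 Y 0.21 roll -0.08 F(bay) [ 1.84 -1.49  0.4 ] gap 0.0451
goal (-5, 0, 0) tcp [ 0.599  -0.1256  0.0522] shift [-0.005  0.007 -0.021] turn [ 0.016  0.003 -0.01 ]
```

View pics/w9.png

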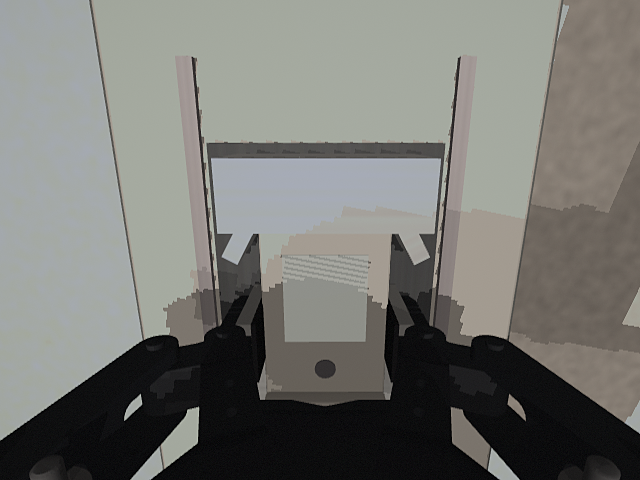

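Emit:
jog_arm:
  steps:
    - {"dx":-0.02,"dy":0,"dz":-0.02,"wx":0,"wy":0,"wz":0,"grip":-0.3}
    - {"dx":-0.02,"dy":0,"dz":-0.04,"wx":0,"wy":0,"wz":0,"grip":-0.3}
    - {"dx":-0.01,"dy":0,"dz":-0.05,"wx":0,"wy":0,"wz":0,"grip":-0.3}
    - {"dx":0,"dy":0,"dz":-0.05,"wx":0,"wy":0,"wz":0,"grip":-0.3}

```text
time_s: 13.32
tcp_pos: [0.5991, -0.1259, 0.0527]
orientation: [0.549, -0.446, -0.548, -0.446]
wrist_force: [0.1, 1.4, 8.2]
finger_gap: 0.0453
```

```bash
python3 - <<'E'
from h import *
cur()
E
```

```text
t 13.32 xnE -4.88 zn 0.46 th -0.01 yaw_err 0.07 Y 0.20 roll -0.10 F(bay) [0.37 1.4  8.15] gap 0.0453
```

Emit:
jog_arm:
  steps:
    - {"dx":0,"dy":0,"dz":0.0,"wx":0,"wy":0,"wz":0,"grip":0.12}
    - {"dx":0,"dy":0,"dz":0.0,"wx":0,"wy":0,"wz":0,"grip":0.2}
    - {"dx":0,"dy":0,"dz":0.01,"wx":0,"wy":0,"wz":0,"grip":0.3}
    - {"dx":0,"dy":0,"dz":0.02,"wx":0,"wy":0,"wz":0,"grip":0.4}
    - {"dx":0,"dy":0,"dz":0.03,"wx":0,"wy":0,"wz":0,"grip":0.5}
    - {"dx":0,"dy":0,"dz":0.03,"wx":0,"wy":0,"wz":0,"grip":0.5}

```text
time_s: 13.82
tcp_pos: [0.5987, -0.1259, 0.0532]
orientation: [0.549, -0.447, -0.548, -0.445]
wrist_force: [-0.2, 0.6, -1.3]
finger_gap: 0.064
```

```bash
python3 - <<'E'
from h import *
cur();snap("wrist","w10")
E
```

```text
t 13.82 xnE -5.30 zn 1.08 th -0.07 yaw_err 0.07 Y 0.22 roll -0.09 F(bay) [-0.02  0.66 -1.34] gap 0.0640
```

View pics/w10.png

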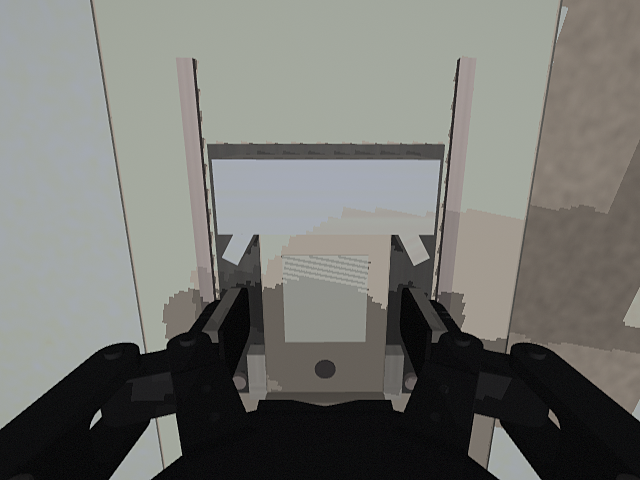

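The cassette hasn't moved since release, and the fingers are clear of its sides (outer edges at px 258 and 390). I'll raise the arm straight up.

Emit:
jog_arm:
  steps:
    - {"dx":0,"dy":0,"dz":0.3,"wx":0,"wy":0,"wz":0,"grip":0.5}
    - {"dx":0,"dy":0,"dz":0.9,"wx":0,"wy":0,"wz":0,"grip":0.5}
    - {"dx":0,"dy":0,"dz":1.8,"wx":0,"wy":0,"wz":0,"grip":0.6}
    - {"dx":0,"dy":0,"dz":2.8,"wx":0,"wy":0,"wz":0,"grip":0.8}
    - {"dx":0,"dy":0,"dz":3.8,"wx":0,"wy":0,"wz":0,"grip":1}
    - {"dx":0,"dy":0,"dz":4.8,"wx":0,"wy":0,"wz":0,"grip":1}
    - {"dx":-1,"dy":-0.2,"dz":5.5,"wx":0,"wy":0,"wz":0,"grip":1}
    - {"dx":-1,"dy":-0.2,"dz":5.5,"wx":0,"wy":0,"wz":0,"grip":1}

```text
time_s: 14.53
tcp_pos: [0.5682, -0.1327, 0.2249]
orientation: [0.551, -0.445, -0.546, -0.447]
wrist_force: [-2.0, 0.0, -1.0]
finger_gap: 0.0852
```

Emit:
jog_arm:
  steps:
    - {"dx":-0.7,"dy":-0.1,"dz":0,"wx":0,"wy":0,"wz":0,"grip":1}
    - {"dx":-1.5,"dy":-0.3,"dz":0,"wx":0,"wy":0,"wz":0,"grip":1}
    - {"dx":-1.5,"dy":-0.3,"dz":0,"wx":0,"wy":0,"wz":0,"grip":1}
    - {"dx":-1.5,"dy":-0.3,"dz":0,"wx":0,"wy":0,"wz":0,"grip":1}

```text
time_s: 14.87
tcp_pos: [0.5223, -0.1419, 0.2256]
orientation: [0.551, -0.445, -0.546, -0.448]
wrist_force: [0.8, 0.3, 0.2]
finger_gap: 0.0853
```

```bash
python3 - <<'E'
from h import *
snap("wrist","w11");snap("side","s11");snap("scene","sc11");crop("s11",230,420,230,380,4,"c11")
a=np.radians(YAW)
z=load("w11.npz");W=world(z)
q=W[...,:2]-M[:2]; X=(q@[np.cos(a),np.sin(a)])*1000; Y=(q@[-np.sin(a),np.cos(a)])*1000;H=W[...,2]*1000
for lo,hi in [(-12,-6),(6,12),(-20,-14),(14,20)]:
    m=(Y>lo)&(Y<hi)&(z['d']>0)
    print((lo,hi),[f"{b}:{np.median(H[m&(X>=b)&(X<b+3)]):.1f}" for b in range(-62,66,3) if (m&(X>=b)&(X<b+3)).sum()>1])
k=(abs(Y)<20)&(X>-30)&(X<30)&(H>70)&(H<86);c=np.linalg.lstsq(np.c_[X[k],Y[k],np.ones(k.sum())],H[k],rcond=None)[0];print("tilt deg",np.degrees(c[:2]),c[2],k.sum())
r=(H>81.5)&(H<90)&(X>25)&(X<50)&(abs(Y)<30);print("ridge X",np.percentile(X[r],[2,98]),"Y",np.percentile(Y[r],[2,98]))
f=(H>52)&(H<57)&(X>-15)&(X<20)&(abs(Y)>26)&(abs(Y)<36);print("floor",np.median(H[f]))
E
```

```text
(-12, -6) ['-62:51.0', '-59:54.4', '-56:76.5', '-53:88.7', '-50:88.1', '-47:88.4', '-44:88.1', '-41:88.4', '-38:88.4', '-35:88.3', '-29:78.3', '-26:78.4', '-23:78.9', '-20:79.0', '-17:79.1', '-14:78.9', '-11:79.1', '-8:79.4', '-5:79.2', '-2:79.0', '1:79.1', '4:78.9', '7:79.0', '10:79.0', '13:78.6', '16:78.7', '19:78.9', '22:78.6', '25:78.6', '28:78.9', '31:80.0', '34:85.4', '37:85.6', '61:50.5', '64:50.4']
(6, 12) ['-62:50.4', '-59:53.9', '-56:76.2', '-53:88.2', '-50:88.0', '-47:88.3', '-44:87.9', '-41:88.0', '-38:88.4', '-35:88.3', '-29:78.3', '-26:78.4', '-23:78.7', '-20:79.0', '-17:79.0', '-14:79.5', '-11:79.2', '-8:79.1', '-5:79.1', '-2:79.2', '1:79.3', '4:79.2', '7:79.0', '10:78.6', '13:78.2', '16:78.3', '19:78.2', '22:78.4', '25:78.4', '28:78.8', '31:79.7', '34:85.1', '37:85.5', '61:50.5', '64:50.4']
(-20, -14) ['-62:50.7', '-59:54.0', '-56:76.7', '-53:88.4', '-50:88.2', '-47:88.5', '-44:88.1', '-41:88.5', '-38:88.5', '-35:88.4', '-29:78.8', '-26:78.7', '-23:78.6', '-20:78.9', '-17:78.9', '-14:78.8', '-11:78.5', '-8:78.7', '-5:78.8', '-2:78.8', '1:78.9', '4:78.7', '7:78.7', '10:78.7', '13:78.8', '16:78.8', '19:78.9', '22:78.8', '25:78.8', '28:78.4', '31:80.3', '34:85.5', '37:85.7', '61:50.3', '64:50.5']
(14, 20) ['-62:50.8', '-59:54.1', '-56:76.0', '-53:88.7', '-50:88.0', '-47:88.5', '-44:88.2', '-41:88.1', '-38:88.4', '-35:88.3', '-29:78.5', '-26:78.5', '-23:78.5', '-20:78.2', '-17:78.6', '-14:78.5', '-11:78.6', '-8:78.4', '-5:78.6', '-2:78.5', '1:78.6', '4:78.9', '7:78.6', '10:78.8', '13:78.6', '16:78.6', '19:78.4', '22:78.5', '25:78.5', '28:78.4', '31:79.7', '34:85.5', '37:85.1', '61:50.2', '64:50.2']
tilt deg [-0.23077691 -0.31209707] 78.84941260593855 2664
ridge X [33.19837478 38.79246815] Y [-20.99855293  21.79475122]
floor 54.32848000676093
```

View pics/w11.png

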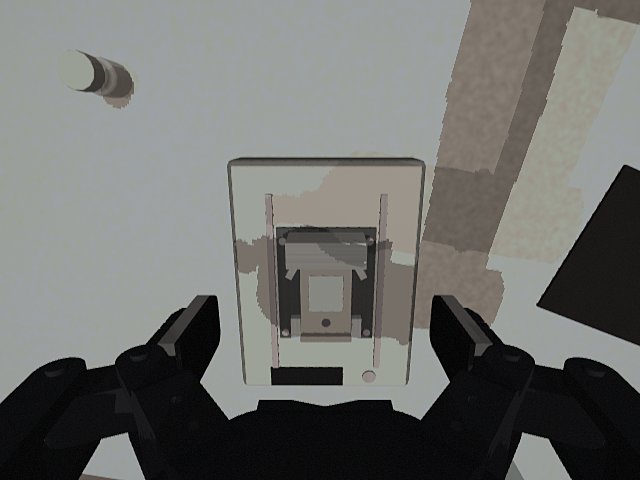

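View pics/s11.png

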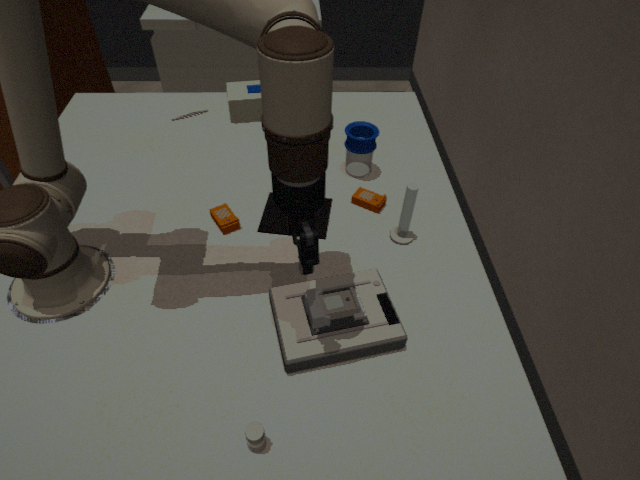

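The wrist depth puts the top face at about 78.6 mm and the ridge at 85.4 mm, against a floor at 54.3 mm, so the cassette lies flat. Its centre is at bay x ≈ +2 mm, which matches d. The jar, cylinder and vial are where they started, so I'm handing in.

```bash
python3 - <<'E'
from station import *
print(state()['time_s'],close_job())
E
```

```text
the job is handed in; nothing more can be done
15.0167 None
```

The cassette is seated in the reader bay and the job is handed in at 15.0 s; no verdict is reported.

**What I did**
- I gripped the cassette by its long sides and tipped the plain end down 20°.
- I felt the bay floor, then the sprung plate, at about the place the camera gave for d ≈ +2.3 mm.
- I pressed the plate in by about 7 mm, and the force along the bay stayed below 8 N.
- I rocked the ridged end down behind the sill, eased it against the sill, pressed lightly, opened the gripper and lifted clear.

**Last checks**
- **Flat:** the top face is at about 78.6 mm and the ridge at 85.4 mm, against a floor at 54.3 mm. That agrees with lying flat to within about 0.5 mm and 0.3°.
- **Position:** the ridge puts the cassette's centre at about +2.0 mm along the bay, against d ≈ 2.2–2.3 mm.
- **Forces:** the highest reading at the end of a move was about 8 N on the wrist, in the last press down. Force was only read at the end of each move, so brief peaks in between were not seen.
- **Bystanders:** by eye, the jar, cylinder and vial stand where they did at the start.

**Doubts**
- The ridge hid the gap between tail and sill in the last wrist picture, so I inferred that contact from force and position.
- The arm's own estimate of floor contact was about 0.4 mm higher in the last press than in the first touch. The fingertips may have brushed the floor.

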